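Lean the damp sharpening stones in the drying rack and shut their box

TASK

The sharpening stones were put away damp: take every stone out of the plywood box, whose two lids slide one over the other so that only one half is open at a time, and lean each to dry in the wooden rack, sloping, square to the back board, its foot end right against the front stop and its flat face resting on the back board's top edge. When all the stones stand in the rack, leave both lids of the empty box slid fully shut, and do not shift the other things on the bench.

Things in the scene. Friction and masses are not known exactly. Their poses are not given: they have to be found in the camera images.
- stone_a: sharpening stone, a plain bar 140 x 40 x 20 mm, 0.2 to 0.4 kg, a grey and a reddish layer (either face may be up, either end may be the foot). Origin at its centre; x along its length, y across its width, z through its thickness. Starts flat in the left bay, under stone_c if that is there
- stone_b: sharpening stone, a plain bar 140 x 40 x 20 mm, 0.2 to 0.4 kg, a grey and a reddish layer (either face may be up, either end may be the foot). Origin at its centre; x along its length, y across its width, z through its thickness. Starts flat in the right bay, under stone_d if that is there
- stone_c: sharpening stone, a plain bar 140 x 40 x 20 mm, 0.2 to 0.4 kg, a grey and a reddish layer (either face may be up, either end may be the foot). Origin at its centre; x along its length, y across its width, z through its thickness. Starts flat in the left bay on stone_a; may be absent
- stone_d: sharpening stone, a plain bar 140 x 40 x 20 mm, 0.2 to 0.4 kg, a grey and a reddish layer (either face may be up, either end may be the foot). Origin at its centre; x along its length, y across its width, z through its thickness. Starts flat in the right bay on stone_b; may be absent
- drying_rack: wooden rack fixed to the bench, 132 mm deep, 330 mm long. Origin on its underside; x from its open front (robot side) to its back, y along it to the left, z up. Base board top at z = 12 mm. A stone that leans rightly slopes at 45 degrees, its centre at x = -1.5, z = 69 mm. Between the end cheeks (inner faces y = -153 and 153 mm) there is room for four, centres some 70 mm apart
- stone_box: low plywood box fixed to the bench, 168 mm deep, 292 mm long, 74 mm tall, walls 8 mm. Origin under its centre; x from its front (robot side) to its back, y along it to the left, z up. Two lids on a double track along y cover a left and a right half; one slides over or under the other, so only one half is open at a time, 112 mm wide from the end wall
- lid_left (a joint): sliding lid of the left half, upper track (plate z = 66 to 71 mm): 0 = shut at the left end wall, grows as it slides to the right (box -y) over lid_right, 0.112 m = fully open. 1.2 N of friction, stays where left. If lid_right is open, its knob is in the way and is pushed along by this lid's edge
- lid_right (a joint): sliding lid of the right half, lower track (plate z = 58 to 63 mm): 0 = shut at the right end wall, grows as it slides to the left (box +y) under lid_left, 0.112 m = fully open. 1.2 N of friction, stays where left
- lid_left_knob (a point): 8 mm below the top of the aluminium knob of lid_left: a round knob with a 16 mm head 10 mm tall, on the lid's middle near the front edge (x = -52 mm); knob top at z = 93 mm over the bench, 22 mm above its lid. Moves with the lid
- lid_right_knob (a point): 8 mm below the top of the aluminium knob of lid_right: a round knob with a 16 mm head 10 mm tall, near the lid's outer right end and front edge (x = -52 mm); knob top at z = 93 mm over the bench, 30 mm above its lid. Moves with the lid; when that lid is fully open the knob stands just clear of lid_left's edge
- spool_pale: thread spool, 41 mm wide, 52 mm tall, pale thread. Bystander, stands on the bench; origin under its centre
- spool_dark: thread spool, 41 mm wide, 52 mm tall, dark thread. Bystander, stands on the bench; origin under its centre
- rack_stop (a point): middle of the stop's inner face, at its foot (rack x = -58, z = 12 mm). The stop is a strip 12 mm thick along the rack's whole front edge, its top at z = 34 mm; the stones' feet go against its inner face
- rack_edge (a point): middle of the front top edge of the back board (rack x = 31, z = 87 mm). The board is 12 mm thick, runs the rack's whole length, with free air above and in front of it; the stones lean on this edge
- bay_left (a point): middle of the left bay (box y = +82 mm), on the slats (box z = 14 mm) on which one or two stones lie flat, one upon the other, lengthwise along box x. Two pegs, 8 mm thick, up to z = 52 mm, stand along each long side, 48 mm in front of and behind the middle, 3.5 mm off the stone: grip across the middle of a stone
- bay_right (a point): middle of the right bay (box y = -82 mm), on the slats (box z = 14 mm) on which one or two stones lie flat, one upon the other, lengthwise along box x. Two pegs, 8 mm thick, up to z = 52 mm, stand along each long side, 48 mm in front of and behind the middle, 3.5 mm off the stone: grip across the middle of a stone

How it is judged:
By the outcome, as a careful person would: the job done as asked, in the order asked, and still so for the second after the job is handed in, with the robot touching nothing.
Of stone_c, stone_d only 1 to 2 are there at a start; the rules pass over those that are not, and their reading is None.
At some moment in a run one of stone_a, stone_b, stone_c, stone_d may be knocked a few centimetres aside while the robot is not near it.
Once in a run the grip may slacken for a moment while it holds something.
It also fails if it takes over 210 s, if anything falls off the work surface, if the arm or the gripper's body presses on something with over 40 N, if the wrist force passes 120 N, or if a joint passes its speed limit or range.

ROBOT

A 7-joint arm with a two-finger parallel gripper is mounted at the origin on a cart in front of the work surface, level with it; the furniture and walls round the work are solid. World frame = base frame: x ahead of the robot, y to its left, z up, the work surface at z = 0. Lengths are in m, angles in rad, forces in N, time in s.
With the tool pointing down it reaches from about 0.425 to 0.875 m from the base axis. Payload 8.4 kg.
Tool frame: the origin (TCP) lies on the centre line of the jaws, within the pads' length; the fingertips stand arm.tip_extent ahead of it and the grasp point (between the pads) lies 8 mm behind it (arm.tip_extent is the distance from the TCP to the fingertips, in m); z points along the fingers, y is the line along which they close (so a half turn about z gives the same grasp; the last joint's range is limited). The gripper opens to 87 mm and grips with 3 to 60 N. Pads are 19 mm wide; open, the fingers measure 117 mm over their backs; the gripper's body (75 mm by 190 mm) begins 51 mm behind the grasp point.
Start: joints at [1.04, 0.333, 0.04, 1.465, -0.013, 1.343, -0.059], TCP at [0.272, -0.59, 0.21] pointing down, gripper open.
Joint ranges: [-2.58, 2.58], [-0.38, 2.09], [-1.3, 1.39], [0.25, 2.4], [-1.5, 4.64], [0.08, 2.09], [-2.65, 2.65]. Speed limits (rad/s): [2.22, 2.22, 2.79, 2.79, 3.14, 3.14, 3.14].

INTERFACE

Orientations are given as a 3x3 rotation matrix whose columns are the frame's x, y, z axes.
In Python, from station import arm gives the robot as it stands.
- The arm moves only by the tool drive_tool, never from a script. Its argument "rows" is a list of rows, each a list of 5 numbers: the shift along the tool's x, y, z in m, then the turn about the tool's z in degrees, then the gripper command: -1 is fully open, 1 is shut, values between are in proportion. In form: [[x, y, z, twist, fingers], ...]. A call has 1 to 20 rows; each row shifts and turns the commanded pose from where the row before left it, along the tool's axes as they then stand; what a row does not reach is not made up. A row lasts 1/8 s, in which the tool goes at most 62.5 mm and 10.7 degrees, less where a joint would pass 70% of its speed; a pose out of reach is approached as far as the arm can. A call with a gripper value outside its range is refused whole. The fingers move at their own pace and stop on an object; "force" is the grip in N (left out, the last holds). Time passes only in rows, so rows that do not move let the fingers close. It gives the time, the measured TCP pose, the force, the opening and the grip force at its end, in the units of the state.
- arm.get_state(): the state, without advancing time (a new reading comes with each control period).
- arm.capture(name): name is "scene" or "top" or "wrist"; returns a dict with "frame" (400x640x3 uint8, red, green, blue), "intrinsics" (3x3 intrinsics, pixels), "rvec" (rotation vector, rad) and "tvec" (3), from world to camera coordinates, as OpenCV has them; the wrist camera has in their place "mount" (4x4, takes a point from camera to tool coordinates, whose origin is the TCP and whose axes are the flange's). Camera axes: x right, y down, z forward; pixel columns grow to the right and rows downward; lengths in m; the calibration is good to about 2 mm. A picture is of the moment at which its call begins: read the wrist's pose just before it. There is no depth.
- arm.close_job(): hands the job in; it is judged then, once.
The state is a dict: "time": time; "qpos": joint angles; "joint_vel": joint speeds; "joint_torque": joint torques, N m; "position": TCP position; "ee_rot": TCP orientation; "wrist_force": force on the tool from outside, world axes, zero at the start; "torque": the same for the moment, N m; "finger_gap": finger opening in m; "gripper_force": force on a finger pad.
Only numpy, scipy, OpenCV 4.12 (cv2) and the standard library are available. Lean on these libraries where they do the work, as an engineer would, in place of code of your own. Each camera call takes 0.05 s, during which the arm holds its last target. There are 200 camera calls.

## Working session

There is one attempt and no reset: what is moved stays moved. The work goes in short steps, Python scripts to look and compute and a tool call to move; the robot and the scene stay as the last step left them, time stands still between calls to the robot, and variables do not carry over. Pictures are saved under pics/ and viewed, at most 14 in all, crops included, and the job is handed in when it is done.

Besides the shell and the picture viewer there is one more tool, called after ">>>" in YAML: its name, and indented under it one key for each argument. drive_tool: Moves the arm, as the interface text tells. Its arguments: {"type":"object","properties":{"rows":{"type":"array","items":{"type":"array","items":{"type":"number"}}},"force":{"type":"number"}},"required":["rows"]}

```bash
ls; mkdir -p pics; cat > h.py <<'E'
from station import arm
import numpy as np, cv2
def cap(n,save=None):
    s=arm.get_state(); c=arm.capture(n); f=c["frame"]
    if save: cv2.imwrite("pics/"+save,f[:,:,::-1])
    K=np.array(c["intrinsics"])
    if n=="wrist":
        M=np.array(c["mount"]); R=np.array(s["ee_rot"]); p=np.array(s["position"])
        Rc=R@M[:3,:3]; o=p+R@M[:3,3]
    else:
        Rw,_=cv2.Rodrigues(np.array(c["rvec"],float)); Rc=Rw.T; o=-Rc@np.array(c["tvec"],float).ravel()
    return f,K,Rc,o
def ray(cam,uv,z):
    f,K,Rc,o=cam; d=Rc@np.linalg.inv(K)@np.array([uv[0],uv[1],1.]); return o+d*(z-o[2])/d[2]
def proj(cam,P):
    f,K,Rc,o=cam; q=K@(Rc.T@(np.array(P)-o)); return q[:2]/q[2]
E
python3 - <<'E'
from h import *
s=arm.get_state(); print({k:np.round(v,3) for k,v in s.items()}, arm.tip_extent)
for n in("top","scene"):
    c=cap(n,n+"0.png"); print(n,c[3],c[2].round(3).tolist(),c[1].tolist())
c=arm.capture("wrist"); print(c["mount"])
E
```

```text
pics
{'time': np.float64(0.0), 'qpos': array([ 1.04 ,  0.334,  0.04 ,  1.466, -0.013,  1.343, -0.059]), 'joint_vel': array([-0.001,  0.   ,  0.   , -0.001,  0.002, -0.   , -0.001]), 'joint_torque': array([ 1.0000e-03, -6.5636e+01,  1.3360e+00, -4.0380e+01, -5.9000e-02,
        4.5000e-02,  0.0000e+00]), 'position': array([ 0.272, -0.59 ,  0.209]), 'ee_rot': array([[ 0.908,  0.418, -0.001],
       [ 0.418, -0.908,  0.001],
       [-0.   , -0.002, -1.   ]]), 'wrist_force': array([-1.061,  0.275, -0.128]), 'torque': array([-0.005, -0.033, -0.022]), 'gripper_force': np.float64(0.0), 'finger_gap': np.float64(0.087)} 0.011
top [ 0.38937541 -0.14953375  1.17254556] [[-0.024, -0.98, 0.199], [-1.0, 0.023, -0.006], [0.001, -0.199, -0.98]] [[464.5044569062991, 0.0, 318.62382343952197], [0.0, 464.5044569062991, 202.76118547014727], [0.0, 0.0, 1.0]]
scene [0.03690563 0.33220318 0.62273059] [[-0.601, -0.478, 0.641], [-0.799, 0.338, -0.497], [0.021, -0.81, -0.585]] [[392.1217891683107, 0.0, 319.2310115107609], [0.0, 392.1217891683107, 197.7680078011137], [0.0, 0.0, 1.0]]
[[-7.15098488e-04 -9.65813864e-01 -2.59235547e-01  7.17377271e-02]
 [ 9.99999164e-01 -9.70050876e-04  8.55556651e-04 -1.18154927e-03]
 [-1.07778014e-03 -2.59234718e-01  9.65813750e-01 -1.74416158e-01]
 [ 0.00000000e+00  0.00000000e+00  0.00000000e+00  1.00000000e+00]]
```

View pics/top0.png

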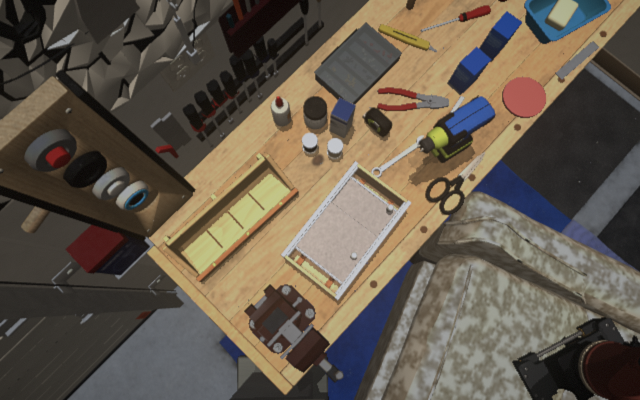

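View pics/scene0.png

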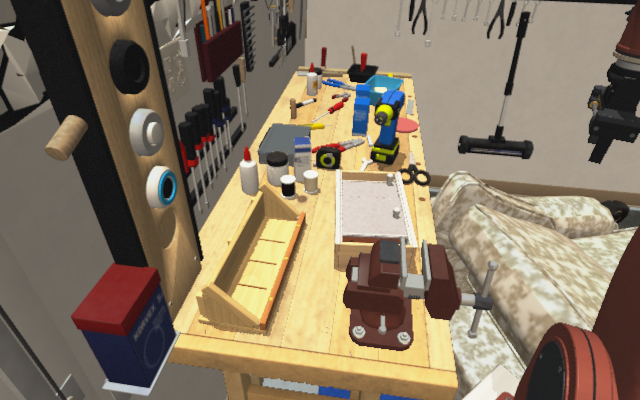

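```bash
python3 - <<'E'
from h import *
t=cv2.imread("pics/top0.png")[140:310,140:420]; s=cv2.imread("pics/scene0.png")[160:340,190:430]
a=cv2.resize(t,None,fx=2.85,fy=2.85,interpolation=2); cv2.imwrite("pics/topc.png",a)
cv2.imwrite("pics/scenec.png",cv2.resize(s,None,fx=3.3,fy=3.3,interpolation=2))
E
```

```text
(no output)
```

View pics/topc.png

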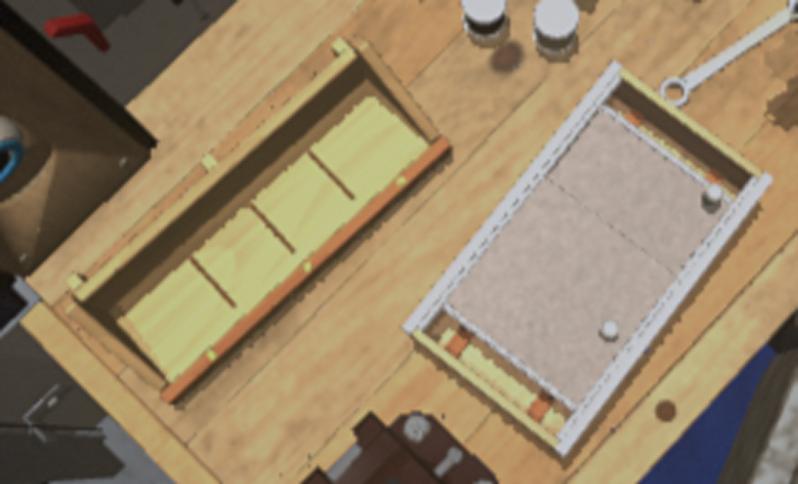

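View pics/scenec.png

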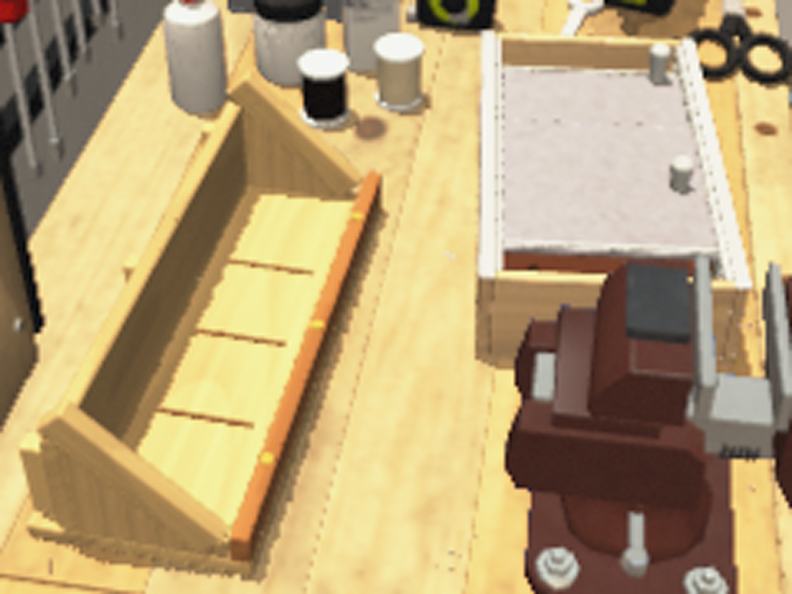

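```bash
cat >> h.py <<'E'
def tc(x,y): return (x/2.85+140,y/2.85+140)
def sc(x,y): return (x/3.3+190,y/3.3+160)
E
python3 - <<'E'
from h import *
c=cap("top"); 
np.set_printoptions(precision=4,suppress=True)
P=[ray(c,tc(*p),.074) for p in [(403,327),(613,62),(772,178),(562,457)]]
for p in P:print(p)
ctr=sum(P)/4; print("ctr",ctr, [np.linalg.norm(P[i]-P[(i+1)%4]) for i in range(4)])
ey=(P[0]-P[1]+P[3]-P[2]);ey/=np.linalg.norm(ey);ex=np.array([ey[1],-ey[0],0]);print(ex,ey,np.degrees(np.arctan2(ex[1],ex[0])))
for n,p in (("L",(609,328)),("R",(713,191))):
  q=ray(c,tc(*p),.09);print(n,q,(q-ctr)@ex,(q-ctr)@ey)
s=cap("scene")
# rack: stop ends top
for n,cc,f,pts in(("top",c,tc,[(452,144),(166,400),(438,136),(162,380)]),("scene",s,sc,[(379,177),(240,556),(365,183),(234,545)])):
  for p in pts[:2]: print(n,ray(cc,f(*p),.034))
for p in [(339,43),(73,283)]: print("board",ray(c,tc(*p),.087))
for p in [(483,8),(556,8)]: print("spool",ray(c,tc(*p),.052))
for p in [(323,62),(399,50)]: print("spool",ray(s,sc(*p),.052))
E
```

```text
[ 0.4897 -0.0656  0.074 ]
[ 0.7135 -0.2485  0.074 ]
[ 0.6083 -0.3791  0.074 ]
[ 0.3813 -0.1939  0.074 ]
ctr [ 0.5482 -0.2218  0.074 ] [np.float64(0.28895064928233), np.float64(0.16774170293247928), np.float64(0.29295106622589673), np.float64(0.16793637091957161)]
[0.6325 0.7746 0.    ] [-0.7746  0.6325  0.    ] 50.76548796078419
L [ 0.4835 -0.2349  0.09  ] -0.05107450580374959 0.04186557792129804
R [ 0.5952 -0.3259  0.09  ] -0.050929639853631706 -0.10227523424009188
top [ 0.6535 -0.1071  0.034 ]
top [0.4363 0.1389 0.034 ]
scene [ 0.6487 -0.0995  0.034 ]
scene [0.4262 0.1478 0.034 ]
board [ 0.732  -0.0139  0.087 ]
board [0.5311 0.2046 0.087 ]
spool [ 0.7724 -0.1371  0.052 ]
spool [ 0.7709 -0.2019  0.052 ]
spool [ 0.7784 -0.1359  0.052 ]
spool [ 0.7577 -0.1965  0.052 ]
```

```bash
cat >> h.py <<'E'
np.set_printoptions(precision=4,suppress=True)
def frame(x,y,yaw):
    a=np.radians(yaw); return np.array([x,y,0.]),np.array([np.cos(a),np.sin(a),0]),np.array([-np.sin(a),np.cos(a),0])
BOX=frame(.548,-.222,50.8); RACK=frame(.593,.067,41.8)
def W(F,x,y,z): return F[0]+F[1]*x+F[2]*y+np.array([0,0,z])
def to(P,yaw=None):
    s=arm.get_state(); R=np.array(s["ee_rot"]); p=np.array(s["position"]); y0=np.degrees(np.arctan2(R[1,0],R[0,0]))
    print("pos",p,"yaw",round(y0,2),"tool shift mm",(R.T@(np.array(P)-p)*1000).round(1),"twist", None if yaw is None else round(-(yaw-y0),2),"F",np.array(s["wrist_force"]).round(1),"gap",round(float(s["finger_gap"])*1000,1),"t",round(float(s["time"]),1))
E
python3 - <<'E'
from h import *
c=cap("top");s=cap("scene")
# vice jaw pad: scene (660,270) crop far edge ; heights
for z in(.08,.12,.16):
  print(z, ray(s,sc(660,290),z), proj(c,ray(s,sc(660,290),z)), ray(c,(285,290),z))
to(W(BOX,-.052,.042,.25),50.8)
E
```

```text
0.08 [ 0.41   -0.1413  0.08  ] [314.1863 288.2466] [ 0.4076 -0.0738  0.08  ]
0.12 [ 0.3825 -0.1064  0.12  ] [298.5769 300.8907] [ 0.407  -0.0766  0.12  ]
0.16 [ 0.355  -0.0715  0.16  ] [281.5446 314.6874] [ 0.4063 -0.0793  0.16  ]
pos [ 0.272  -0.5902  0.2101] yaw 24.74 tool shift mm [ 339.6 -233.8  -39.8] twist -26.06 F [-0.5  0.  -1.3] gap 86.8 t 0.3
```

>>> drive_tool:
  rows:
    - [0.0425,-0.0293,-0.005,0,-1]
    - [0.0425,-0.0293,-0.005,0,-1]
    - [0.0425,-0.0293,-0.005,0,-1]
    - [0.0425,-0.0293,-0.005,0,-1]
    - [0.0425,-0.0293,-0.005,0,-1]
    - [0.0425,-0.0293,-0.005,0,-1]
    - [0.0425,-0.0293,-0.005,0,-1]
    - [0.0425,-0.0293,-0.005,0,-1]
    - [0,0,0,-8.7,-1]
    - [0,0,0,-8.7,-1]
    - [0,0,0,-8.7,-1]
    - [0,0,0,0,-1]
    - [0,0,0,0,-1]

```text
time: 1.98
position: [0.4827, -0.2352, 0.2504]
ee_rot: [[0.634, 0.773, 0.0], [0.773, -0.634, 0.0], [0.0, 0.0, -1.0]]
wrist_force: [-0.4, -0.1, -0.2]
finger_gap: 0.0869
gripper_force: 0.0
```

```bash
python3 - <<'E'
from h import *
c=cap("top")
for p in [(370,412),(420,412),(470,450),(310,470)]:
  for z in (.06,.12,.15):
    q=ray(c,tc(*p),z)-BOX[0]; print(p,z,q@BOX[1],q@BOX[2])
w=cap("wrist","w1.png"); to(W(BOX,-.052,.042,.088),50.8)
E
```

```text
(370, 412) 0.06 0.06358274351280951 0.2151927286504865
(370, 412) 0.12 0.05777547715835174 0.21268676301962108
(370, 412) 0.15 0.05487184398112287 0.21143378020418843
(420, 412) 0.06 0.03089636485744686 0.18980538060454188
(420, 412) 0.12 0.02685188717794139 0.1886685641870025
(420, 412) 0.15 0.02482964833818868 0.18810015597823282
(470, 450) 0.06 -0.020841615586587425 0.1886461714077065
(470, 450) 0.12 -0.022095844552606672 0.1875718715774473
(470, 450) 0.15 -0.022722959035616344 0.18703472166231772
(310, 470) 0.06 0.07292662501806643 0.28182998577779295
(310, 470) 0.12 0.06661543962530737 0.27573024784708217
(310, 470) 0.15 0.06345984692892784 0.27268037888172675
pos [ 0.4827 -0.2352  0.2504] yaw 50.71 tool shift mm [ -0.5   0.3 162.4] twist -0.09 F [0.2 0.2 0.7] gap 87.0 t 2.1
```

View pics/w1.png

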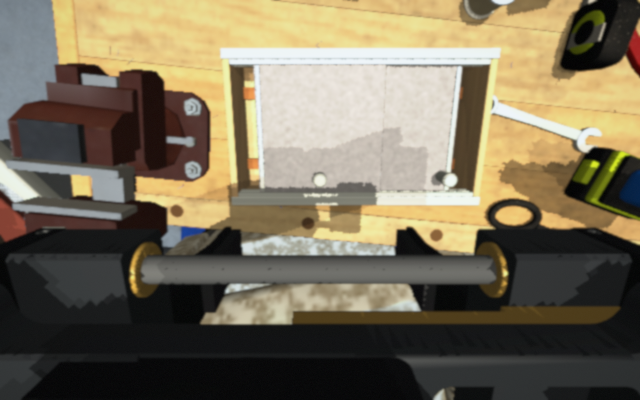

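```bash
python3 - <<'E'
from h import *
w=cap("wrist")
def b(p,z):
  q=ray(w,p,z); d=q-BOX[0]; print(p,q,"box",d@BOX[1],d@BOX[2])
for p in [(222,49),(500,47),(479,205),(232,205)]: b(p,.074)
b((320,179),.093); b((450,179),.093)
E
```

```text
(222, 49) [ 0.4931 -0.0636  0.074 ] box 0.08805344267535509 0.1426921231819364
(500, 47) [ 0.7184 -0.2457  0.074 ] box 0.08930623352861262 -0.14698712482592785
(479, 205) [ 0.6108 -0.3791  0.074 ] box -0.08207186667491123 -0.14791862166674372
(232, 205) [ 0.3842 -0.1934  0.074 ] box -0.08135210168318059 0.14496768492943052
(320, 179) [ 0.4871 -0.2322  0.093 ] box -0.04638413927633992 0.04072365783795493
(450, 179) [ 0.5974 -0.3226  0.093 ] box -0.04672933247735595 -0.10183731252811179
```

>>> drive_tool:
  rows:
    - [0.003,0.001,0.05,0,-0.3]
    - [0,0,0.05,0,-0.3]
    - [0,0,0.04,0,-0.3]
    - [0,0,0.0225,0,-0.3]
    - [0,0,0,0,1]
    - [0,0,0,0,1]
    - [0,0,0,0,1]
    - [0,0,0,0,1]
    - [0,0,0,0,1]
  force: 20

```text
time: 3.25
position: [0.4856, -0.2336, 0.0883]
ee_rot: [[0.632, 0.775, 0.001], [0.775, -0.632, -0.0], [0.0, 0.001, -1.0]]
wrist_force: [0.4, -0.0, -0.4]
finger_gap: 0.0143
gripper_force: 0.0
```

>>> drive_tool:
  rows:
    - [0,0,0,0,1]
    - [0,0,0,0,1]
    - [0,0,0,0,1]

```text
time: 3.62
position: [0.4853, -0.2335, 0.0878]
ee_rot: [[0.632, 0.775, -0.0], [0.775, -0.632, 0.0], [-0.0, -0.0, -1.0]]
wrist_force: [0.3, 0.0, -0.2]
finger_gap: 0.0003
gripper_force: 0.0
```

```bash
python3 - <<'E'
from h import *
w=cap("wrist","w2.png"); print(proj(w,arm.get_state()["position"]), w[3], proj(w,np.array(arm.get_state()["position"])+[0,0,-.011]))
E
```

```text
[319.004  238.5704] [ 0.5305 -0.1773  0.2622] [318.9589 231.9696]
```

View pics/w2.png

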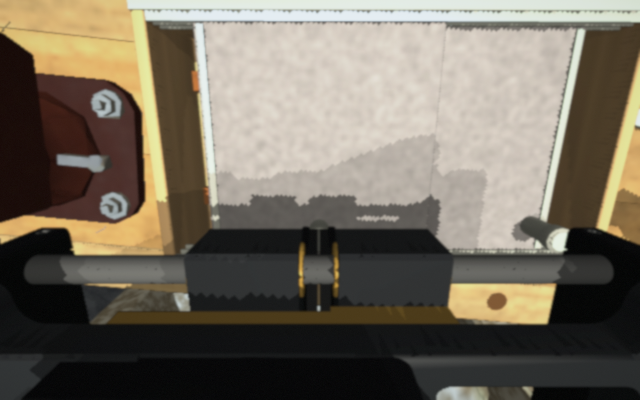

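```bash
python3 - <<'E'
from h import *
f=cv2.imread("pics/w2.png")[180:330,180:380]; cv2.imwrite("pics/w2c.png",cv2.resize(f,None,fx=4,fy=4,interpolation=2))
w=cap("wrist"); print(w[1])
for p in[(553,240),(560,238),(320,222)]:
  d=ray(w,p,.093)-BOX[0]; print(p,d@BOX[1],d@BOX[2])
p=np.array(arm.get_state()["position"])
for dx in(-.0095,.0095):
  for dz in (-.011,.02): print(dx,dz,proj(w,p+BOX[1]*dx+[0,0,dz]))
E
```

```text
[[308.0935   0.     318.2489]
 [  0.     308.0935 198.5088]
 [  0.       0.       1.    ]]
(553, 240) -0.047197195328053616 -0.096846967568464
(560, 238) -0.04593174834971453 -0.10072271587963241
(320, 222) -0.03593947527358488 0.0407205964826942
-0.0095 -0.011 [318.9274 245.7494]
-0.0095 0.02 [319.0653 268.6093]
0.0095 -0.011 [318.9427 217.9966]
0.0095 0.02 [319.0875 236.5138]
```

View pics/w2c.png

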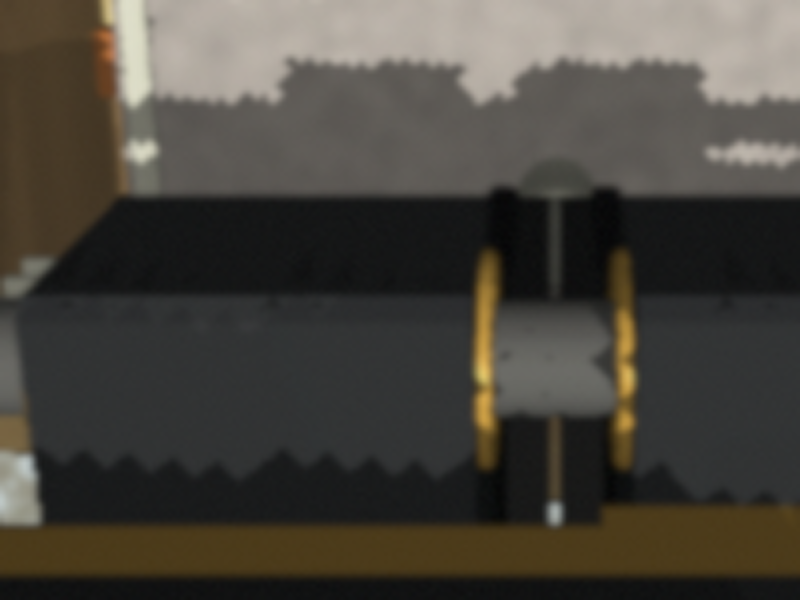

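>>> drive_tool:
  rows:
    - [0,0.01,0,0,1]
    - [0,0.01,0,0,1]
    - [0,0,0,0,1]

```text
time: 4.1
position: [0.5015, -0.2467, 0.0877]
ee_rot: [[0.632, 0.775, 0.0], [0.775, -0.632, 0.0], [0.0, 0.0, -1.0]]
wrist_force: [0.4, -0.1, -1.3]
finger_gap: 0.0005
gripper_force: 0.0
```

```bash
python3 - <<'E'
from h import *
w=cap("wrist"); t=cap("top")
a=cv2.resize(w[0][180:330,180:380],(500,375),interpolation=2); b=cv2.resize(t[0][170:290,270:420],(300,240),interpolation=2)
o=np.zeros((375,800,3),np.uint8);o[:,:500]=a;o[:240,500:]=b
cv2.imwrite("pics/w3.png",o[:,:,::-1])
to([0,0,0])
E
```

```text
pos [ 0.5009 -0.246   0.0876] yaw 50.84 tool shift mm [-125.6 -543.7   87.9] twist None F [-0.5 -0.2 -0.7] gap 0.2 t 4.2
```

View pics/w3.png

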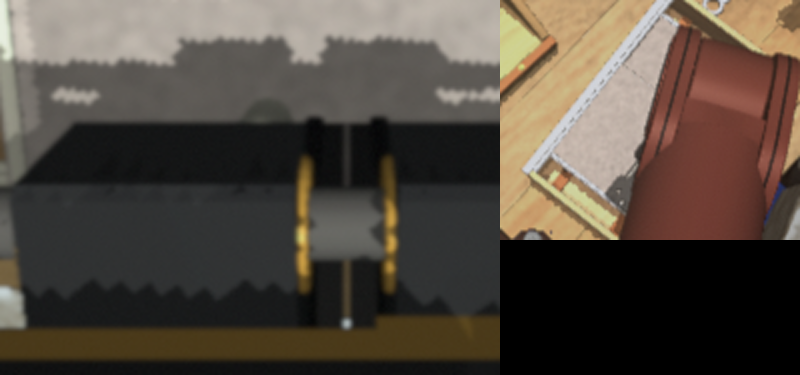

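```bash
python3 - <<'E'
from h import *
s=cap("scene","s2.png");t=cap("top")
def tri(a,ua,b,ub):
  d=[]
  for c,u in((a,ua),(b,ub)):
    v=c[2]@np.linalg.inv(c[1])@np.array([*u,1.]); d.append(v/np.linalg.norm(v))
  A=np.stack([d[0],-d[1]],1); x,*_=np.linalg.lstsq(A,b[3]-a[3],rcond=None)
  p=a[3]+d[0]*x[0];q=b[3]+d[1]*x[1]; print((p+q)/2,np.linalg.norm(p-q))
print("L knob top");tri(s,sc(681,162),t,tc(609,327))
print("R knob top");tri(s,sc(660,50),t,tc(713,190))
print("rail corner");tri(s,sc(484,32),t,tc(613,62)) 
print("rail corner left back");tri(s,sc(482,275),t,tc(403,327))
f=cv2.imread("pics/s2.png")[130:280,310:450]; cv2.imwrite("pics/s2c.png",cv2.resize(f,None,fx=4,fy=4,interpolation=2))
E
```

```text
L knob top
[ 0.4843 -0.2348  0.0906] 0.00027022669759425557
R knob top
[ 0.5958 -0.3265  0.0891] 0.0011259494923991835
rail corner
[ 0.7136 -0.2487  0.0732] 0.00037392280538335517
rail corner left back
[ 0.4896 -0.0657  0.0735] 0.00035103986909041046
```

View pics/s2c.png

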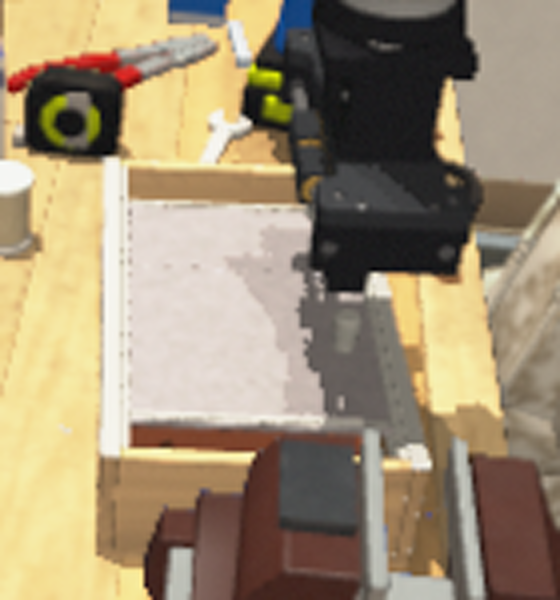

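```bash
python3 - <<'E'
from h import *
s=cap("scene"); p=np.array(arm.get_state()["position"])
for dz in(-.011,0,.03,.06):
  u=proj(s,p+[0,0,dz]); print(dz,u,(u-[310,130])*4)
for z in (.071,.093): print((proj(s,[.4848,-.2343,z])-[310,130])*4)
print(arm.tip_extent,[a for a in dir(arm) if a[0]!='_'])
E
```

```text
-0.011 [393.8086 208.6503] [335.2346 314.601 ]
0 [394.4441 204.8335] [337.7763 299.3341]
0.03 [396.2243 194.1403] [344.8973 256.5614]
0.06 [398.0771 183.0116] [352.3084 212.0464]
[339.7977 343.7044]
[345.058  312.9367]
0.011 ['IKError', 'capture', 'close_job', 'get_state', 'tip_extent']
```

>>> drive_tool:
  rows:
    - [0,0,0.006,0,1]
    - [0,0,0.006,0,1]
    - [0,0,0.002,0,1]
    - [0,0,0.002,0,1]
    - [0,0,0,0,1]

```text
time: 4.97
position: [0.5008, -0.2461, 0.0718]
ee_rot: [[0.632, 0.775, -0.0], [0.775, -0.632, 0.0], [0.0, -0.0, -1.0]]
wrist_force: [-0.9, -0.4, 0.2]
finger_gap: 0.0007
gripper_force: 0.0
```

>>> drive_tool:
  rows:
    - [0,0,0.002,0,1]
    - [0,0,0.002,0,1]
    - [0,0,0,0,1]

```text
time: 5.35
position: [0.5008, -0.246, 0.0677]
ee_rot: [[0.632, 0.775, -0.0], [0.775, -0.632, 0.0], [-0.0, -0.0, -1.0]]
wrist_force: [0.0, 0.3, 0.1]
finger_gap: 0.0004
gripper_force: 0.0
```

```bash
python3 - <<'E'
from h import *
s=cap("scene"); p=np.array(arm.get_state()["position"]); to([0,0,0])
print(proj(s,[*p[:2],.071])-[340,170], proj(s,p)-[340,170], p)
f=s[0][170:250,340:440]; cv2.imwrite("pics/s3c.png",cv2.resize(f,None,fx=6,fy=6,interpolation=2)[:,:,::-1])
E
```

```text
pos [ 0.5009 -0.2461  0.0678] yaw 50.84 tool shift mm [-125.5 -543.7   67.9] twist None F [-0.8 -0.6  0.9] gap 0.6 t 5.4
[53.4946 40.5674] [53.3127 41.6601] [ 0.5009 -0.2461  0.0678]
```

View pics/s3c.png

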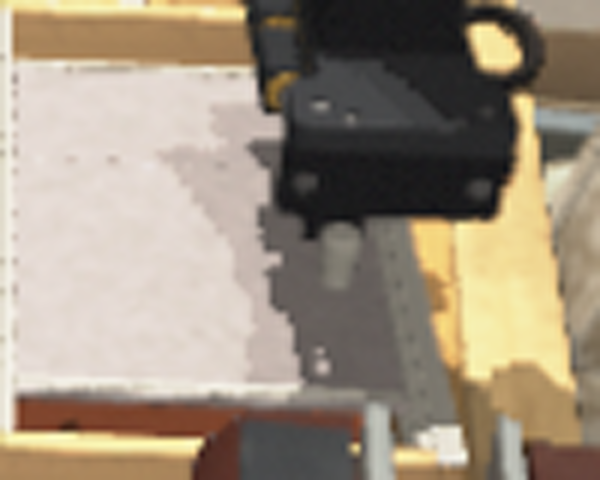

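>>> drive_tool:
  rows:
    - [0,0,0.001,0,1]
    - [0,0,0.001,0,1]
    - [0,0,0.001,0,1]
    - [0,0,0,0,1]

```text
time: 5.9
position: [0.5008, -0.246, 0.0647]
ee_rot: [[0.632, 0.775, -0.0], [0.775, -0.632, 0.0], [-0.0, -0.0, -1.0]]
wrist_force: [0.3, 0.6, 0.7]
finger_gap: 0.0003
gripper_force: 0.0
```

>>> drive_tool:
  rows:
    - [0,0,0.001,0,1]
    - [0,0,0.001,0,1]
    - [0,0,0.001,0,1]
    - [0,0,0,0,1]

```text
time: 6.4
position: [0.5008, -0.246, 0.0617]
ee_rot: [[0.632, 0.775, -0.0], [0.775, -0.632, 0.0], [0.0, -0.0, -1.0]]
wrist_force: [-1.3, -0.2, -0.0]
finger_gap: 0.0003
gripper_force: 0.0
```

>>> drive_tool:
  rows:
    - [0,0,0.001,0,1]
    - [0,0,0.001,0,1]
    - [0,0,0,0,1]

```text
time: 6.78
position: [0.5008, -0.246, 0.0597]
ee_rot: [[0.632, 0.775, -0.0], [0.775, -0.632, 0.0], [-0.0, -0.0, -1.0]]
wrist_force: [0.7, 0.8, -0.1]
finger_gap: 0.0004
gripper_force: 0.0
```

>>> drive_tool:
  rows:
    - [0,0,0.001,0,1]
    - [0,0,0.001,0,1]
    - [0,0,0,0,1]

```text
time: 7.15
position: [0.5019, -0.2468, 0.0592]
ee_rot: [[0.632, 0.775, 0.002], [0.775, -0.632, -0.001], [0.0, 0.003, -1.0]]
wrist_force: [-0.8, 0.2, 9.1]
finger_gap: 0.0003
gripper_force: 4.4
```

>>> drive_tool:
  rows:
    - [0,0,-0.03,0,1]
    - [0,0,-0.0075,0,-0.2]
    - [0,-0.02,0,0,-0.2]
    - [0,0,0,0,-0.2]
    - [0,0,0,0,-0.2]
    - [0,0,0,0,-0.2]
    - [0,0,0.03,0,-0.2]
    - [0,0,0,0,1]
    - [0,0,0,0,1]
    - [0,0,0,0,1]
    - [0,0,0,0,1]
  force: 20

```text
time: 8.52
position: [0.4858, -0.2336, 0.0661]
ee_rot: [[0.632, 0.775, 0.001], [0.775, -0.632, -0.0], [0.0, 0.001, -1.0]]
wrist_force: [-0.4, 0.1, -0.7]
finger_gap: 0.0199
gripper_force: 0.0
```

>>> drive_tool:
  rows:
    - [0,0,0,0,1]
    - [0,0,0,0,1]
    - [0,0.01,0,0,1]
    - [0,0.015,0,0,1]
    - [0,0.015,0,0,1]
    - [0,0.015,0,0,1]
    - [0,0.015,0,0,1]
    - [0,0,0,0,1]

```text
time: 9.52
position: [0.5408, -0.2787, 0.0659]
ee_rot: [[0.632, 0.775, 0.002], [0.775, -0.632, -0.001], [0.0, 0.002, -1.0]]
wrist_force: [0.5, -1.3, 6.1]
finger_gap: 0.0147
gripper_force: 20.0
```

>>> drive_tool:
  rows:
    - [0,0.006,0,0,1]
    - [0,0.005,0,0,1]
    - [0,0.003,0,0,1]
    - [0,0,0,0,1]

```text
time: 10.02
position: [0.5508, -0.2868, 0.0659]
ee_rot: [[0.632, 0.775, 0.001], [0.775, -0.632, -0.0], [-0.0, 0.001, -1.0]]
wrist_force: [-1.2, -0.8, 6.1]
finger_gap: 0.0148
gripper_force: 20.0
```

>>> drive_tool:
  rows:
    - [0,0.003,0,0,1]
    - [0,0.003,0,0,1]
    - [0,0.003,0,0,1]
    - [0,0,0,0,1]

```text
time: 10.52
position: [0.5534, -0.289, 0.0653]
ee_rot: [[0.631, 0.776, -0.009], [0.776, -0.631, 0.005], [-0.002, -0.01, -1.0]]
wrist_force: [-20.5, 13.4, 21.8]
finger_gap: 0.015
gripper_force: 20.0
```

>>> drive_tool:
  rows:
    - [0,0,0,0,-0.2]
    - [0,0,0,0,-0.2]
    - [0,0,0,0,-0.2]
    - [0,0,-0.02,0,-0.2]
    - [0.005,-0.012,-0.055,0,-1]
    - [0.017,-0.04,-0.055,0,-1]
    - [0.017,-0.04,-0.055,0,-1]
    - [0.013,-0.035,0,0,-1]
    - [0,0,0,0,-1]
    - [0,0,0,0,-1]

```text
time: 11.78
position: [0.4964, -0.1806, 0.2393]
ee_rot: [[0.632, 0.775, 0.001], [0.775, -0.632, -0.001], [0.0, 0.001, -1.0]]
wrist_force: [-0.0, -2.0, -0.6]
finger_gap: 0.0867
gripper_force: 0.0
```

```bash
sed -i 's/^BOX=frame(.548,-.222,50.8)/BOX=frame(.5505,-.2205,50.8)/' h.py; python3 - <<'E'
from h import *
w=cap("wrist","w4.png"); to(W(BOX,0,.082,.1),50.8)
for x in(-.07,.07):
  for y in(-.02,.02):
    print(x,y,[proj(w,W(BOX,x,.082+y,z)).round() for z in(.034,.054)])
E
```

```text
pos [ 0.4964 -0.1809  0.2388] yaw 50.79 tool shift mm [  3.5 -15.1 138.8] twist -0.01 F [-0.4 -0.4  0.1] gap 86.6 t 11.8
-0.07 -0.02 [array([322., 226.]), array([322., 231.])]
-0.07 0.02 [array([292., 226.]), array([290., 231.])]
0.07 -0.02 [array([323., 115.]), array([323., 115.])]
0.07 0.02 [array([289., 115.]), array([287., 115.])]
```

View pics/w4.png

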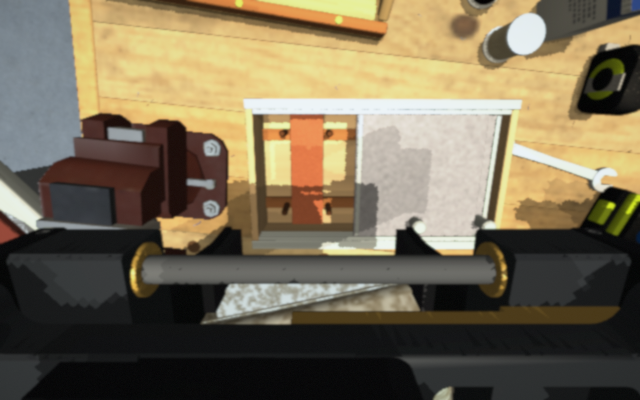

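```bash
cat >> h.py <<'E'
def red(cam,roi):
    f=cam[0]; x0,y0,x1,y1=roi; a=f[y0:y1,x0:x1]; h=cv2.cvtColor(a,cv2.COLOR_RGB2HSV)
    m=((h[...,0]<11)&(h[...,1]>130)&(h[...,2]>70)).astype(np.uint8)*255
    m=cv2.morphologyEx(m,cv2.MORPH_OPEN,np.ones((5,5)))
    n,l,st,_=cv2.connectedComponentsWithStats(m); 
    return [(tuple(st[i][:4]+[x0,y0,0,0]),int(st[i][4]),cv2.minAreaRect((np.argwhere(l==i)[:,::-1]+[x0,y0]).astype(np.float32))) for i in range(1,n) if st[i][4]>150]
E
python3 - <<'E'
from h import *
w=cap("wrist"); 
for r in red(w,(250,100,370,250)): print(r)
f=w[0]
for row in(150,185): print(row,[tuple(int(v) for v in f[row,c]) for c in range(282,334,2)])
print([tuple(int(v) for v in f[r,308]) for r in range(104,250,3)])
E
```

```text
((np.int64(292), np.int64(145), np.int64(30), np.int64(79)), 2283, ((306.5, 184.0), (78.0, 29.0), 90.0))
150 [(238, 230, 159), (238, 230, 159), (238, 230, 159), (234, 225, 153), (205, 158, 103), (224, 121, 73), (226, 122, 73), (225, 121, 73), (227, 122, 73), (228, 123, 74), (228, 123, 74), (226, 122, 73), (226, 122, 73), (229, 127, 77), (229, 125, 75), (229, 125, 75), (229, 125, 75), (229, 125, 75), (228, 124, 74), (231, 127, 76), (221, 144, 92), (230, 212, 142), (238, 224, 152), (238, 223, 151), (238, 222, 151), (238, 222, 150)]
185 [(175, 152, 101), (170, 146, 98), (171, 147, 99), (180, 156, 105), (179, 145, 96), (212, 118, 72), (201, 106, 64), (192, 101, 61), (203, 107, 64), (209, 110, 66), (206, 109, 65), (195, 102, 62), (189, 98, 60), (202, 106, 64), (212, 112, 67), (211, 111, 67), (216, 114, 69), (202, 106, 64), (187, 98, 59), (201, 106, 64), (187, 116, 73), (154, 124, 83), (156, 128, 86), (179, 152, 102), (173, 145, 97), (149, 121, 81)]
[(237, 244, 246), (233, 240, 243), (236, 243, 247), (202, 194, 195), (162, 85, 52), (228, 134, 81), (237, 146, 87), (237, 146, 88), (237, 148, 89), (238, 146, 88), (237, 146, 87), (238, 146, 88), (237, 143, 86), (238, 143, 86), (237, 143, 86), (233, 133, 80), (227, 122, 74), (228, 124, 74), (229, 124, 75), (231, 125, 76), (228, 123, 74), (228, 123, 74), (229, 124, 75), (230, 124, 75), (228, 123, 74), (228, 123, 74), (226, 121, 73), (202, 106, 64), (120, 64, 39), (156, 83, 49), (163, 86, 52), (123, 65, 39), (122, 64, 39), (123, 66, 40), (123, 65, 40), (124, 65, 39), (125, 66, 40), (124, 66, 40), (125, 66, 40), (124, 65, 40), (107, 72, 48), (87, 71, 47), (89, 77, 58), (114, 113, 102), (113, 113, 102), (121, 121, 109), (122, 123, 111), (120, 118, 108), (137, 129, 108)]
```

```bash
python3 - <<'E'
from h import *
w=cap("wrist")
for x,y in((.084,.146),(.084,-.146),(-.084,.146),(-.084,-.146)): print(x,y,proj(w,W(BOX,x,y,.074)))
f=w[0]
g=cv2.cvtColor(f,cv2.COLOR_RGB2GRAY).astype(int)
print("row103",[(c,g[103,c]) for c in list(range(238,252,1))+list(range(514,528,1))])
print("col 300 rails", [(r,g[r,400]) for r in range(94,120)])
E
```

```text
0.084 0.146 [243.173  100.5407]
0.084 -0.146 [521.5127 100.1729]
-0.084 0.146 [252.2793 248.4448]
-0.084 -0.146 [497.5229 248.128 ]
row103 [(238, np.int64(201)), (239, np.int64(201)), (240, np.int64(199)), (241, np.int64(200)), (242, np.int64(207)), (243, np.int64(224)), (244, np.int64(237)), (245, np.int64(242)), (246, np.int64(242)), (247, np.int64(242)), (248, np.int64(242)), (249, np.int64(242)), (250, np.int64(242)), (251, np.int64(242)), (514, np.int64(239)), (515, np.int64(239)), (516, np.int64(239)), (517, np.int64(239)), (518, np.int64(239)), (519, np.int64(239)), (520, np.int64(236)), (521, np.int64(229)), (522, np.int64(213)), (523, np.int64(200)), (524, np.int64(196)), (525, np.int64(195)), (526, np.int64(194)), (527, np.int64(193))]
col 300 rails [(94, np.int64(216)), (95, np.int64(216)), (96, np.int64(215)), (97, np.int64(212)), (98, np.int64(217)), (99, np.int64(234)), (100, np.int64(241)), (101, np.int64(242)), (102, np.int64(242)), (103, np.int64(242)), (104, np.int64(242)), (105, np.int64(242)), (106, np.int64(241)), (107, np.int64(239)), (108, np.int64(235)), (109, np.int64(239)), (110, np.int64(241)), (111, np.int64(241)), (112, np.int64(238)), (113, np.int64(228)), (114, np.int64(219)), (115, np.int64(218)), (116, np.int64(218)), (117, np.int64(217)), (118, np.int64(217)), (119, np.int64(217))]
```

>>> drive_tool:
  rows:
    - [0.0055,-0.015,0.02,0,-0.4]
    - [0,0,0.03,0,-0.4]
    - [0,0,0.03,0,-0.4]
    - [0,0,0.03,0,-0.4]
    - [0,0,0.03,0,-0.4]
    - [0,0,0.03,0,-0.4]
    - [0,0,0.02,0,-0.4]
    - [0,0,0.02,0,-0.4]
    - [0,0,0.01,0,-0.4]
    - [0,0,0,0,-0.4]

```text
time: 13.18
position: [0.4877, -0.1663, 0.0178]
ee_rot: [[0.632, 0.775, -0.001], [0.775, -0.632, 0.001], [-0.0, -0.002, -1.0]]
wrist_force: [-1.0, 0.6, -0.6]
finger_gap: 0.0613
gripper_force: 0.0
```

>>> drive_tool:
  rows:
    - [0,0,0.006,0,-0.4]
    - [0,0,0.005,0,-0.4]
    - [0,0,0,0,1]
    - [0,0,0,0,1]
    - [0,0,0,0,1]
    - [0,0,0,0,1]
    - [0,0,0,0,1]
    - [0,0,0,0,1]
  force: 30

```text
time: 14.18
position: [0.4884, -0.1664, 0.0077]
ee_rot: [[0.632, 0.775, 0.001], [0.775, -0.632, -0.0], [0.0, 0.001, -1.0]]
wrist_force: [0.1, -1.0, 2.4]
finger_gap: 0.0396
gripper_force: 30.0
```

>>> drive_tool:
  rows:
    - [0,0,-0.01,0,1]
    - [0,0,-0.03,0,1]
    - [0,0,-0.05,0,1]
    - [0,0,-0.05,0,1]
    - [0,0,-0.05,0,1]
    - [0,0,0,0,1]

```text
time: 14.92
position: [0.49, -0.1666, 0.2017]
ee_rot: [[0.631, 0.775, 0.006], [0.775, -0.631, -0.002], [0.002, 0.006, -1.0]]
wrist_force: [0.5, -0.4, -3.7]
finger_gap: 0.0398
gripper_force: 30.0
```

```bash
python3 - <<'E'
from h import *
to([0,0,0])
for n in("top","scene"):
  f=cv2.imread("pics/%s0.png"%n)[:,:,::-1]; c=(f,)+cap(n)[1:]
  h=cv2.cvtColor(f,cv2.COLOR_RGB2HSV); m=((h[...,0]>4)&(h[...,0]<17)&(h[...,1]>150)&(h[...,2]>120)).astype(np.uint8)
  # project approx strip line and search ROI
  a=proj(c,W(RACK,-.064,.165,.034)); b=proj(c,W(RACK,-.064,-.165,.034)); print(n,a,b)
  nn,l,st,ce=cv2.connectedComponentsWithStats(m)
  for i in range(1,nn):
    if st[i][4]>200:
      pts=np.argwhere(l==i)[:,::-1].astype(float)
      r=cv2.minAreaRect(pts.astype(np.float32)); print(st[i],r)
E
```

```text
pos [ 0.49   -0.1666  0.2017] yaw 50.84 tool shift mm [-180.6 -486.4  198.3] twist None F [ 0.5 -0.4 -3.7] gap 39.8 t 14.9
top [194.7394 280.8595] [295.2396 189.9033]
scene [260.3304 324.7775] [303.0315 212.4008]
[260 212  45 118 595] ((281.3034362792969, 270.42901611328125), (5.878462791442871, 123.97024536132812), 19.855215072631836)
[572 332  20  38 288] ((581.9576416015625, 350.29840087890625), (39.09048843383789, 13.184670448303223), 78.11134338378906)
[591 338  23  40 348] ((600.0274658203125, 358.0917663574219), (41.95279312133789, 15.13365650177002), 73.3007583618164)
```

```bash
python3 - <<'E'
from h import *
for n in("top","scene"):
  f=cv2.imread("pics/%s0.png"%n)[:,:,::-1]; c=(f,)+cap(n)[1:]
  G=(f[...,1].astype(np.float32)+1)/(f[...,0].astype(np.float32)+1)
  X=[];Y=[]
  xs=np.arange(-.085,-.035,.0005)
  for y in np.arange(-.14,.141,.01):
    uv=np.array([proj(c,W(RACK,x,y,.034)) for x in xs],np.float32)
    v=cv2.remap(G,uv[None,:,0],uv[None,:,1],cv2.INTER_LINEAR)[0]
    if y in(-.14,) or abs(y)<.006: print(n,round(y,2),v[::6].round(2))
    d=np.where((v[:-1]<.72)&(v[1:]>=.72))[0]
    if len(d): X.append(xs[d[-1]]);Y.append(y)
  X=np.array(X);Y=np.array(Y);print(n,X.round(4)); k=np.polyfit(Y,X,1); r=X-np.polyval(k,Y); g=abs(r)<.004; print(np.polyfit(Y[g],X[g],1),g.sum())
  # board front top edge: x=31,z=.087
  g=cv2.cvtColor(np.ascontiguousarray(f),cv2.COLOR_RGB2GRAY).astype(np.float32); X=[];Y=[]
  xs=np.arange(.015,.05,.0005)
  for y in np.arange(-.13,.131,.02):
    uv=np.array([proj(c,W(RACK,x,y,.087)) for x in xs],np.float32)
    v=cv2.remap(g,uv[None,:,0],uv[None,:,1],cv2.INTER_LINEAR)[0]
    d=np.argmax(np.diff(cv2.GaussianBlur(v[None],(9,1),0)[0])); X.append(xs[d]);Y.append(y)
  print("edge",np.array(X).round(4),np.polyfit(Y,X,1))
E
```

```text
top -0.14 [0.83 0.83 0.83 0.81 0.8  0.7  0.66 0.67 0.7  0.86 0.97 0.98 1.01 1.01
 1.01 1.01 1.01]
top 0.0 [0.81 0.81 0.81 0.83 0.76 0.68 0.73 0.79 0.74 0.89 1.01 1.01 1.01 0.99
 0.98 0.99 1.  ]
top [-0.0605 -0.06   -0.0605 -0.0675 -0.061  -0.0605 -0.06   -0.061  -0.061
 -0.061  -0.0605 -0.0615 -0.061  -0.0665 -0.068  -0.061  -0.061  -0.0605
 -0.061  -0.0615 -0.0615 -0.0605 -0.061  -0.0615 -0.0625 -0.0625 -0.062
 -0.062  -0.062 ]
[-0.0059 -0.0611] 26
edge [0.0315 0.0315 0.0315 0.031  0.031  0.031  0.031  0.0305 0.0305 0.031
 0.0305 0.03   0.031  0.0295] [-0.0055  0.0308]
scene -0.14 [0.9  0.89 0.88 0.84 0.72 0.63 0.63 0.66 0.67 0.7  0.78 0.79 0.78 0.79
 0.79 0.79 0.79]
scene 0.0 [0.83 0.8  0.8  0.76 0.67 0.62 0.65 0.7  0.7  0.85 0.98 0.99 0.98 0.97
 0.97 0.96 0.96]
scene [-0.0575 -0.0595 -0.0655 -0.06   -0.06   -0.0595 -0.06   -0.0605 -0.0595
 -0.0365 -0.06   -0.0605 -0.06   -0.06   -0.06   -0.06   -0.0605 -0.0595
 -0.06   -0.0605 -0.06   -0.0605 -0.0605 -0.0605 -0.061  -0.061  -0.061
 -0.061  -0.061 ]
[-0.0062 -0.0601] 27
edge [0.031  0.0315 0.031  0.031  0.0305 0.031  0.0305 0.03   0.0305 0.0305
 0.0305 0.03   0.03   0.0295] [-0.0055  0.0305]
```

```bash
sed -i 's/^\(BOX=.*\)RACK=frame(.593,.067,41.8)/\1RACK=frame(.5922,.0665,42.1)/' h.py; grep RACK= h.py; python3 - <<'E'
from h import *
to(W(RACK,.005,.105,.2),42.1)
E
```

```text
BOX=frame(.5505,-.2205,50.8); RACK=frame(.5922,.0665,42.1)
pos [ 0.4869 -0.1659  0.1958] yaw 50.85 tool shift mm [ 267.6 -168.1   -4. ] twist 8.75 F [-0.6  0.4 -3.5] gap 39.5 t 15.1
```

>>> drive_tool:
  rows:
    - [0.034,-0.021,0,0,1]
    - [0.034,-0.021,0,0,1]
    - [0.034,-0.021,0,0,1]
    - [0.034,-0.021,0,0,1]
    - [0.033,-0.021,0,0,1]
    - [0.033,-0.021,0,0,1]
    - [0.033,-0.021,0,0,1]
    - [0.0326,-0.021,0,0,1]
    - [0,0,0,4.4,1]
    - [0,0,0,4.35,1]
    - [0,0,0,0,1]
    - [0,0,0,0,1]
    - [0,0,0,0,1]
  force: 20

```text
time: 16.75
position: [0.5267, 0.1472, 0.1971]
ee_rot: [[0.742, 0.671, -0.001], [0.671, -0.742, -0.0], [-0.0, -0.0, -1.0]]
wrist_force: [-0.3, 0.4, -2.9]
finger_gap: 0.0398
gripper_force: 20.0
```

```bash
python3 - <<'E'
from h import *
w=cap("wrist","w5.png"); to(W(RACK,.005,.105,.1),42.1)
E
```

```text
pos [0.5267 0.1472 0.1973] yaw 42.12 tool shift mm [-0.5 -1.2 97.3] twist 0.02 F [ 0.2  0.4 -2.8] gap 39.7 t 16.8
```

View pics/w5.png

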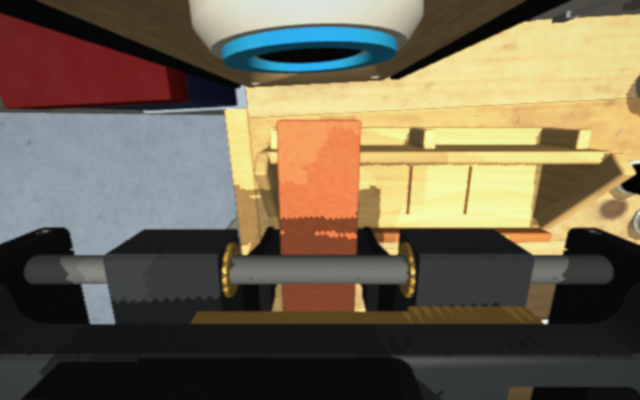

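```bash
python3 - <<'E'
from h import *
w=cap("wrist")
for y in(.165,.153,-.153,-.165): print(y,proj(w,W(RACK,.031,y,.087)),proj(w,W(RACK,.043,y,.087)))
for z in (.02,.03): print(proj(w,np.array(arm.get_state()["position"])+[0,0,z]+RACK[1]*.07))
f=w[0]; print([tuple(map(int,f[160,c])) for c in range(590,626,3)])
E
```

```text
0.165 [253.1295 167.4514] [252.4094 154.5336]
0.153 [266.0127 167.4454] [265.434  154.5277]
-0.153 [594.4053 167.2926] [597.4311 154.378 ]
-0.165 [607.2785 167.2866] [610.4455 154.3722]
[319.5847 119.9079]
[319.6872 120.2024]
[(243, 233, 144), (243, 232, 144), (243, 233, 145), (239, 230, 142), (153, 132, 79), (82, 67, 41), (81, 65, 40), (83, 67, 41), (142, 115, 69), (222, 179, 108), (241, 210, 125), (241, 210, 126)]
```

>>> drive_tool:
  rows:
    - [-0.0005,-0.001,0.04,0,1]
    - [0,0,0.04,0,1]
    - [0,0,0,0,1]
  force: 14

```text
time: 17.23
position: [0.5236, 0.1469, 0.1149]
ee_rot: [[0.742, 0.671, -0.006], [0.671, -0.742, -0.001], [-0.005, -0.003, -1.0]]
wrist_force: [-0.2, -0.4, -2.0]
finger_gap: 0.04
gripper_force: 14.0
```

>>> drive_tool:
  rows:
    - [0,0,0.02,0,1]
    - [0,0,0.016,0,1]
    - [-0.0009,0,0.0036,0,1]
    - [-0.0008,0,0.0036,0,1]
    - [0.0001,0,0.0036,0,1]
    - [0.0001,0,0.0036,0,1]
    - [0.001,0,0.0035,0,1]
    - [0.001,0,0.0035,0,1]
    - [0,0,0,0,1]

```text
time: 18.35
position: [0.5261, 0.1479, 0.0595]
ee_rot: [[0.742, 0.67, -0.001], [0.67, -0.742, -0.0], [-0.0, -0.0, -1.0]]
wrist_force: [-1.3, -1.5, -2.6]
finger_gap: 0.0398
gripper_force: 14.0
```

```bash
python3 - <<'E'
from h import *
to(W(RACK,-.0015,.105,.0525),42.1)
s=cap("scene"); f=s[0]
# expected tilted stone corner pixels
for a in(-.07,.07):
  u=np.sqrt(.5); print(a,[proj(s,W(RACK,.0055+a*u-.007,.105+y,.0757+a*u+.007)).round() for y in(-.02,.02)])
for r in red(s,(180,180,330,340)): print(r)
E
```

```text
pos [0.5261 0.1479 0.0595] yaw 42.08 tool shift mm [-7.  -0.3  7. ] twist -0.02 F [-1.3 -1.5 -2.6] gap 39.8 t 18.4
-0.07 [array([268., 290.]), array([261., 306.])]
0.07 [array([212., 244.]), array([203., 260.])]
((np.int64(194), np.int64(180), np.int64(41), np.int64(21)), 744, ((214.0, 190.0), (20.0, 40.0), 90.0))
((np.int64(234), np.int64(272), np.int64(34), np.int64(33)), 657, ((249.97998046875, 287.3599853515625), (39.20000076293945, 19.0), 36.869895935058594))
```

```bash
python3 - <<'E'
from h import *
s=cap("scene");w=cap("wrist")
print("flat foot",[proj(s,W(RACK,-.0645,.105+y,.0857)).round() for y in(-.02,.02)])
for n,x,z in(("flat",.0755,.0857),("tilt45",.0055+.0424,.0757+.0566),("tilt30",.0055+.0606-.005,.0757+.035+.0087)): print(n,[proj(w,W(RACK,x,.105+y,z)).round() for y in(-.02,.02)])
for r in red(w,(200,0,460,250)): print(r)
E
```

```text
flat foot [array([273., 272.]), array([267., 288.])]
flat [array([362., 121.]), array([277., 121.])]
tilt45 [array([378., 205.]), array([262., 206.])]
tilt30 [array([373., 162.]), array([266., 162.])]
((np.int64(264), np.int64(172), np.int64(110), np.int64(78)), 7637, ((318.5, 210.5), (77.0, 109.0), 90.0))
```

```bash
python3 - <<'E'
from h import *
w=cap("wrist"); f=w[0]
for th in(30,35,40,45):
  t=np.radians(th);u=np.array([np.cos(t),np.sin(t)]);n=np.array([-u[1],u[0]])
  print(th,[proj(w,W(RACK,*(lambda q:(q[0],.105,q[1]))(np.array([.0055,.0757])+.07*u+k*.01*n)))[1].round(1) for k in(-1,0,1)])
print([(r,*map(int,f[r,318])) for r in range(150,236,3)])
E
```

```text
30 [np.float64(132.1), np.float64(146.1), np.float64(161.8)]
35 [np.float64(139.3), np.float64(156.0), np.float64(174.7)]
40 [np.float64(148.1), np.float64(167.7), np.float64(189.3)]
45 [np.float64(158.8), np.float64(181.0), np.float64(205.4)]
[(150, 178, 163, 131), (153, 169, 162, 137), (156, 170, 162, 137), (159, 171, 163, 137), (162, 172, 164, 139), (165, 168, 159, 135), (168, 176, 166, 141), (171, 199, 134, 100), (174, 219, 116, 70), (177, 218, 116, 70), (180, 221, 118, 71), (183, 221, 119, 72), (186, 218, 115, 69), (189, 231, 126, 77), (192, 200, 106, 65), (195, 186, 98, 61), (198, 182, 97, 59), (201, 185, 98, 60), (204, 186, 99, 60), (207, 185, 98, 60), (210, 183, 97, 59), (213, 187, 99, 61), (216, 184, 97, 58), (219, 182, 97, 60), (222, 181, 96, 59), (225, 173, 93, 56), (228, 112, 60, 37), (231, 103, 55, 34), (234, 104, 56, 35)]
```

>>> drive_tool:
  rows:
    - [0,0,0.002,0,1]
    - [-0.0025,0,0.0025,0,1]
    - [-0.0025,0,0.0025,0,1]
    - [-0.002,0,0.002,0,1]
    - [0,0,0,0,1]

```text
time: 19.18
position: [0.5222, 0.1445, 0.0521]
ee_rot: [[0.742, 0.671, 0.003], [0.671, -0.742, 0.002], [0.003, 0.001, -1.0]]
wrist_force: [1.2, 2.7, 5.1]
finger_gap: 0.0399
gripper_force: 14.0
```

>>> drive_tool:
  rows:
    - [-0.0015,0,0.001,0,1]
    - [0,0,0,0,1]
    - [0,0,0,0,1]

```text
time: 19.55
position: [0.5223, 0.1445, 0.0521]
ee_rot: [[0.742, 0.671, 0.005], [0.671, -0.742, 0.003], [0.006, 0.001, -1.0]]
wrist_force: [2.6, 4.3, 8.2]
finger_gap: 0.0398
gripper_force: 14.0
```

>>> drive_tool:
  rows:
    - [0,0,0,0,-0.15]
    - [0,0,0,0,-0.15]
    - [0,0,0,0,-0.15]
    - [0,0,-0.02,0,-0.15]
    - [0,0,-0.04,0,-0.15]
    - [0,0,-0.05,0,-0.15]
    - [0,0,-0.05,0,-0.15]
    - [-0.03,0,0,0,-0.15]
    - [0,0,0,0,-0.15]

```text
time: 20.68
position: [0.497, 0.1208, 0.2104]
ee_rot: [[0.743, 0.669, 0.0], [0.669, -0.743, -0.001], [-0.0, 0.001, -1.0]]
wrist_force: [0.1, -0.5, -0.0]
finger_gap: 0.0498
gripper_force: 0.0
```

```bash
cat >> h.py <<'E'
def topface(y,ang=45,cx=-.0015,cz=.069):
    t=np.radians(ang);u=np.array([np.cos(t),np.sin(t)]);n=np.array([-u[1],u[0]])
    q=[np.array([cx,cz])+a*u+.01*n for a in(-.07,.07)]
    return [W(RACK,q[i][0],y+d,q[i][1]) for i,d in((0,-.02),(0,.02),(1,.02),(1,-.02))]
def mask(cam):
    h=cv2.cvtColor(np.ascontiguousarray(cam[0]),cv2.COLOR_RGB2HSV)
    return ((h[...,0]<11)&(h[...,1]>120)&(h[...,2]>70))
E
python3 - <<'E'
from h import *
to(W(BOX,-.052,-.045,.2),50.8)
for n in("wrist","scene","top"):
  c=cap(n); print(n,"exp",[proj(c,p).round(1).tolist() for p in topface(.105)])
  q=np.array([proj(c,p) for p in topface(.105)]); x0,y0=(q.min(0)-15).astype(int).clip(0); x1,y1=(q.max(0)+15).astype(int)
  for r in red(c,(x0,y0,x1,y1)): print(r[1],np.round(cv2.boxPoints(r[2]),1).tolist())
E
```

```text
pos [0.497  0.1208 0.2104] yaw 41.99 tool shift mm [-233.   341.9   10.9] twist -8.81 F [ 0.1 -0.5 -0. ] gap 49.8 t 20.7
wrist exp [[334.5, 198.0], [301.2, 198.2], [292.9, 111.7], [342.3, 111.6]]
3633 [[295.0, 101.0], [340.0, 101.0], [340.0, 195.0], [295.0, 195.0]]
scene exp [[271.4, 292.5], [265.2, 308.9], [207.2, 262.9], [216.4, 247.4]]
1364 [[203.39999389648438, 264.3999938964844], [215.89999389648438, 248.60000610351562], [274.3999938964844, 294.8999938964844], [261.8999938964844, 310.70001220703125]]
top exp [[219.3, 257.0], [207.0, 268.3], [168.2, 233.7], [181.7, 221.7]]
356 [[189.0, 251.0], [200.5, 239.5], [217.5, 256.5], [206.0, 268.0]]
```

>>> drive_tool:
  rows:
    - [-0.029,0.043,0,0,-0.15]
    - [-0.029,0.043,0,0,-0.15]
    - [-0.029,0.043,0,0,-0.15]
    - [-0.029,0.043,0,0,-0.15]
    - [-0.029,0.043,0,0,-0.15]
    - [-0.029,0.043,0,0,-0.15]
    - [-0.029,0.042,0,0,-0.15]
    - [-0.03,0.042,0,0,-0.15]
    - [0,0,0,-4.4,-0.15]
    - [0,0,0,-4.4,-0.15]
    - [0,0,0.03,0,-0.15]
    - [0,0,0.03,0,-0.15]
    - [0,0,0,0,-0.15]
  force: 20

```text
time: 22.45
position: [0.5527, -0.2866, 0.1468]
ee_rot: [[0.63, 0.776, -0.005], [0.776, -0.63, 0.003], [-0.001, -0.006, -1.0]]
wrist_force: [0.2, 0.7, -0.7]
finger_gap: 0.0498
gripper_force: 0.0
```

```bash
python3 - <<'E'
from h import *
to(W(BOX,-.052,-.0455,.0665),50.8)
E
```

```text
pos [ 0.5527 -0.2866  0.1468] yaw 50.93 tool shift mm [-2.1  2.4 80.3] twist 0.13 F [ 0.2  0.7 -0.7] gap 49.8 t 22.4
```

>>> drive_tool:
  rows:
    - [-0.002,0.002,0.03,0,-0.15]
    - [0,0,0.03,0,-0.15]
    - [0,0,0.0205,0,-0.15]
    - [0,0,0,0,1]
    - [0,0,0,0,1]
    - [0,0,0,0,1]
    - [0,0,0,0,1]
    - [0,0,0,0,1]
    - [0,0,0,0,1]
    - [0,-0.01,0,0,1]
    - [0,-0.02,0,0,1]
    - [0,-0.02,0,0,1]
    - [0,-0.02,0,0,1]
    - [0,-0.02,0,0,1]
    - [0,-0.015,0,0,1]
    - [0,0,0,0,1]

```text
time: 24.45
position: [0.4724, -0.2234, 0.0702]
ee_rot: [[0.63, 0.776, 0.001], [0.776, -0.63, -0.0], [0.0, 0.0, -1.0]]
wrist_force: [0.6, 2.2, 4.0]
finger_gap: 0.0145
gripper_force: 20.0
```

```bash
python3 - <<'E'
from h import *
to(W(BOX,-.052,.067,.0665),50.8)
E
```

```text
pos [ 0.4724 -0.2234  0.0702] yaw 50.93 tool shift mm [-0.4 -8.4  3.7] twist 0.13 F [0.6 2.2 4. ] gap 14.5 t 24.4
```

Still gripped; slide the last bit to the end stop.

>>> drive_tool:
  rows:
    - [0,-0.005,0,0,1]
    - [0,-0.003,0,0,1]
    - [0,-0.002,0,0,1]
    - [0,-0.002,0,0,1]
    - [0,0,0,0,1]

```text
time: 25.08
position: [0.4661, -0.2182, 0.0703]
ee_rot: [[0.631, 0.776, 0.006], [0.776, -0.631, -0.002], [0.002, 0.006, -1.0]]
wrist_force: [11.1, -4.5, -3.3]
finger_gap: 0.0147
gripper_force: 20.0
```

>>> drive_tool:
  rows:
    - [0,0.002,0,0,-0.15]
    - [0,0,0,0,-0.15]
    - [0,0,0,0,-0.15]
    - [0,0,-0.03,0,-0.15]
    - [0,0.02,-0.05,0,-0.15]
    - [0,0.05,0,0,-0.15]
    - [0,0.05,0,0,-0.15]
    - [0,0.05,0,0,-0.15]
    - [0,0.023,0,0,-0.15]
    - [0,0,0,0,-0.15]
    - [0,0,0,0,-0.15]

```text
time: 26.45
position: [0.6141, -0.339, 0.1492]
ee_rot: [[0.631, 0.776, -0.001], [0.776, -0.631, 0.001], [-0.0, -0.001, -1.0]]
wrist_force: [-0.4, 0.2, 0.5]
finger_gap: 0.05
gripper_force: 0.0
```

```bash
python3 - <<'E'
from h import *
to(W(BOX,-.052,-.128,.0665),50.8)
t=cap("top"); s=cap("scene"); w=cap("wrist")
print(proj(w,W(BOX,-.052,-.128,.093)),proj(w,W(BOX,-.052,-.124,.093)),proj(s,W(BOX,-.052,-.126,.093)))
o=np.zeros((400,800,3),np.uint8); o[:, :560]=w[0][:, 40:600]; o[:180,560:]=cv2.resize(s[0][170:290,320:480],(240,180)); o[190:370,560:]=cv2.resize(s[0][190:340,150:350],(240,180))
cv2.imwrite("pics/m1.png",o[:,:,::-1])
E
```

```text
pos [ 0.6141 -0.339   0.1492] yaw 50.91 tool shift mm [-0.4  3.9 82.7] twist 0.11 F [-0.4  0.2  0.5] gap 50.0 t 26.4
[323.508  211.2565] [318.4186 211.2503] [388.402  168.8438]
```

View pics/m1.png

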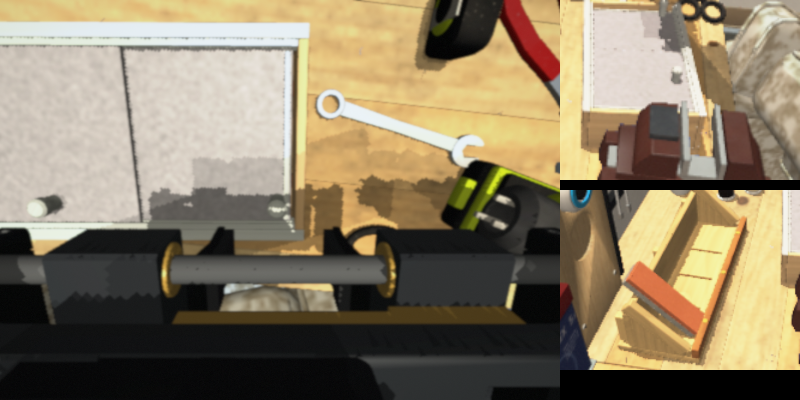

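```bash
python3 - <<'E'
from h import *
t=cap("top")
for p in[(420,146),(432,162),(450,162),(472,150),(435,128),(470,125),(495,112)]:
  for z in(.04,.15):
    d=ray(t,p,z)-BOX[0]; print(p,z,(d@BOX[1]).round(3),(d@BOX[2]).round(3))
E
```

```text
(420, 146) 0.04 -0.02 -0.289
(420, 146) 0.15 -0.023 -0.244
(432, 162) 0.04 -0.069 -0.273
(432, 162) 0.15 -0.067 -0.23
(450, 162) 0.04 -0.105 -0.301
(450, 162) 0.15 -0.099 -0.255
(472, 150) 0.04 -0.131 -0.361
(472, 150) 0.15 -0.123 -0.31
(435, 128) 0.04 -0.023 -0.352
(435, 128) 0.15 -0.025 -0.301
(470, 125) 0.04 -0.089 -0.414
(470, 125) 0.15 -0.085 -0.357
(495, 112) 0.04 -0.121 -0.483
(495, 112) 0.15 -0.113 -0.42
```

>>> drive_tool:
  rows:
    - [0.001,0.0015,0.03,0,-0.15]
    - [0,0,0.03,0,-0.15]
    - [0,0,0.02,0,-0.15]
    - [0,0,0,0,1]
    - [0,0,0,0,1]
    - [0,0,0,0,1]
    - [0,0,0,0,1]
    - [0,0,0,0,1]
    - [0,0,0,0,1]
    - [0,-0.01,0,0,1]
    - [0,-0.02,0,0,1]
    - [0,-0.02,0,0,1]
    - [0,-0.02,0,0,1]
    - [0,-0.02,0,0,1]
    - [0,-0.015,0,0,1]
    - [0,0,0,0,1]

```text
time: 28.65
position: [0.5346, -0.2728, 0.0702]
ee_rot: [[0.63, 0.776, 0.0], [0.776, -0.63, 0.0], [0.0, 0.0, -1.0]]
wrist_force: [0.0, 2.3, 4.8]
finger_gap: 0.0147
gripper_force: 20.0
```

```bash
python3 - <<'E'
from h import *
to(W(BOX,-.052,-.0145,.0665),50.8)
E
```

```text
pos [ 0.5346 -0.2728  0.0702] yaw 50.93 tool shift mm [-1.5 -6.3  3.7] twist 0.13 F [0.  2.3 4.8] gap 14.7 t 28.6
```

>>> drive_tool:
  rows:
    - [0,-0.004,0,0,1]
    - [0,-0.002,0,0,1]
    - [0,-0.002,0,0,1]
    - [0,-0.002,0,0,1]
    - [0,0,0,0,1]

```text
time: 29.28
position: [0.5295, -0.2686, 0.0704]
ee_rot: [[0.631, 0.776, 0.005], [0.776, -0.631, -0.002], [0.001, 0.005, -1.0]]
wrist_force: [9.5, -4.1, -0.7]
finger_gap: 0.015
gripper_force: 20.0
```

>>> drive_tool:
  rows:
    - [0,0.002,0,0,-0.15]
    - [0,0,0,0,-0.15]
    - [0,0,0,0,-0.15]
    - [0,0,-0.03,0,-0.15]
    - [0.013,0.02,-0.05,0,-0.4]
    - [0.02,0.025,-0.04,0,-0.4]
    - [0.02,0.021,0,0,-0.4]
    - [0,0,0,0,-0.4]
    - [0,0,0,0,-0.4]

```text
time: 30.4
position: [0.6124, -0.2692, 0.1886]
ee_rot: [[0.631, 0.776, -0.002], [0.776, -0.631, 0.0], [-0.001, -0.002, -1.0]]
wrist_force: [-0.1, -0.2, -0.2]
finger_gap: 0.0605
gripper_force: 0.0
```

```bash
python3 - <<'E'
from h import *
to(W(BOX,0,-.082,.0255),50.8)
w=cap("wrist"); f=w[0]
for z in(.034,.054): print(z,[proj(w,W(BOX,x,-.082+y,z)).round().tolist() for x in(-.07,.07) for y in(.02,-.02)])
c0=int(proj(w,W(BOX,0,-.082,.054))[0]); r0=int(proj(w,W(BOX,.02,-.082,.054))[1])
print(r0,[(c,*map(int,f[r0,c])) for c in range(c0-34,c0+36,2)])
print([(r,*map(int,f[r,c0])) for r in range(70,246,4)])
E
```

```text
pos [ 0.6124 -0.2692  0.1886] yaw 50.88 tool shift mm [ -1.2   3.6 163.1] twist 0.08 F [-0.1 -0.2 -0.2] gap 60.5 t 30.4
0.034 [[304.0, 244.0], [339.0, 245.0], [303.0, 119.0], [341.0, 119.0]]
0.054 [[303.0, 252.0], [340.0, 252.0], [302.0, 119.0], [343.0, 119.0]]
170 [(288, 233, 221, 148), (290, 233, 220, 147), (292, 234, 220, 148), (294, 233, 220, 148), (296, 234, 221, 148), (298, 234, 221, 148), (300, 229, 213, 142), (302, 172, 141, 93), (304, 202, 111, 68), (306, 225, 120, 72), (308, 224, 119, 71), (310, 224, 119, 71), (312, 223, 119, 72), (314, 224, 119, 72), (316, 224, 119, 71), (318, 225, 120, 72), (320, 225, 120, 73), (322, 224, 120, 72), (324, 224, 119, 72), (326, 224, 119, 72), (328, 227, 122, 74), (330, 227, 122, 73), (332, 223, 119, 71), (334, 219, 116, 69), (336, 220, 117, 71), (338, 224, 119, 71), (340, 224, 121, 73), (342, 223, 166, 107), (344, 233, 218, 145), (346, 234, 219, 147), (348, 233, 219, 147), (350, 233, 219, 147), (352, 234, 219, 147), (354, 234, 219, 147), (356, 234, 219, 148)]
[(70, 231, 212, 138), (74, 230, 198, 130), (78, 229, 196, 130), (82, 231, 201, 134), (86, 232, 201, 133), (90, 232, 205, 134), (94, 232, 213, 140), (98, 233, 210, 138), (102, 226, 230, 231), (106, 233, 240, 245), (110, 233, 240, 245), (114, 225, 234, 238), (118, 207, 202, 205), (122, 219, 126, 76), (126, 233, 142, 85), (130, 233, 141, 84), (134, 233, 142, 85), (138, 234, 141, 85), (142, 233, 139, 84), (146, 234, 138, 83), (150, 233, 137, 82), (154, 225, 120, 72), (158, 222, 118, 71), (162, 221, 117, 69), (166, 222, 117, 70), (170, 224, 120, 72), (174, 223, 118, 71), (178, 223, 118, 71), (182, 223, 119, 71), (186, 223, 119, 71), (190, 189, 99, 59), (194, 117, 62, 37), (198, 203, 107, 64), (202, 118, 62, 39), (206, 124, 65, 39), (210, 222, 118, 71), (214, 200, 106, 63), (218, 125, 65, 39), (222, 119, 62, 38), (226, 120, 63, 38), (230, 119, 63, 37), (234, 119, 62, 38), (238, 119, 62, 38), (242, 121, 64, 39)]
```

>>> drive_tool:
  rows:
    - [0.001,0.0035,0.03,0,-0.4]
    - [0,0,0.04,0,-0.4]
    - [0,0,0.04,0,-0.4]
    - [0,0,0.03,0,-0.4]
    - [0,0,0.015,0,-0.4]
    - [0,0,0.005,0,-0.4]
    - [0,0,0,0,-0.4]

```text
time: 31.32
position: [0.6172, -0.2708, 0.0304]
ee_rot: [[0.631, 0.776, 0.001], [0.776, -0.631, -0.0], [0.0, 0.001, -1.0]]
wrist_force: [-0.0, -0.6, -0.2]
finger_gap: 0.0609
gripper_force: 0.0
```

>>> drive_tool:
  rows:
    - [0,0,0.0025,0,-0.4]
    - [0,0,0,0,1]
    - [0,0,0,0,1]
    - [0,0,0,0,1]
    - [0,0,0,0,1]
    - [0,0,0,0,1]
    - [0,0,-0.01,0,1]
    - [0,0,-0.03,0,1]
    - [0,0,-0.05,0,1]
    - [0,0,-0.05,0,1]
    - [0,0,-0.03,0,1]
    - [0,0,0,0,1]
    - [0,0,0,0,1]
  force: 30

```text
time: 32.95
position: [0.616, -0.2703, 0.1951]
ee_rot: [[0.631, 0.776, -0.002], [0.776, -0.631, 0.001], [-0.001, -0.002, -1.0]]
wrist_force: [-0.7, -0.7, -4.1]
finger_gap: 0.0401
gripper_force: 30.0
```

```bash
python3 - <<'E'
from h import *
to(W(RACK,.005,.035,.2),42.1)
w=cap("wrist"); p=np.array(arm.get_state()["position"])
for x in (.06,.065,.07,.075): print(x,proj(w,p+BOX[1]*x+[0,0,.0265])[1])
r0=proj(w,p)[0]; f=w[0]; print([(r,*map(int,f[r,int(r0)])) for r in range(104,136,2)])
E
```

```text
pos [ 0.616  -0.2703  0.1951] yaw 50.9 tool shift mm [ 256.7 -264.7   -4.5] twist 8.8 F [-0.7 -0.7 -4.1] gap 40.1 t 33.0
0.06 142.43948468802657
0.065 131.6904011885985
0.07 120.74676895690165
0.075 109.60325802380787
[(104, 233, 237, 237), (106, 236, 243, 247), (108, 236, 243, 247), (110, 236, 243, 247), (112, 235, 243, 246), (114, 221, 227, 227), (116, 231, 239, 243), (118, 235, 242, 245), (120, 184, 170, 166), (122, 216, 120, 75), (124, 236, 145, 87), (126, 237, 149, 89), (128, 237, 148, 88), (130, 237, 147, 88), (132, 237, 143, 87), (134, 237, 145, 88)]
```

>>> drive_tool:
  rows:
    - [0.032,-0.033,0,0,1]
    - [0.032,-0.033,0,0,1]
    - [0.032,-0.033,0,0,1]
    - [0.032,-0.033,0,0,1]
    - [0.032,-0.033,0,0,1]
    - [0.032,-0.033,0,0,1]
    - [0.032,-0.033,0,0,1]
    - [0.0325,-0.0335,0,0,1]
    - [0,0,0,4.4,1]
    - [0,0,0,4.4,1]
    - [0,0,0.04,0,1]
    - [0,0,0.035,0,1]
    - [0,0,0,0,1]
    - [0,0,0,0,1]
    - [0,0,0,0,1]
  force: 20

```text
time: 34.88
position: [0.5743, 0.0956, 0.1236]
ee_rot: [[0.742, 0.67, 0.002], [0.67, -0.742, 0.0], [0.002, 0.001, -1.0]]
wrist_force: [0.8, 1.2, -2.7]
finger_gap: 0.0398
gripper_force: 20.0
```

```bash
python3 - <<'E'
from h import *
to(W(RACK,.005,.035,.0805),42.1)
E
```

```text
pos [0.5743 0.0956 0.1236] yaw 42.09 tool shift mm [-1.3 -1.5 43.1] twist -0.01 F [ 0.8  1.2 -2.7] gap 39.8 t 34.9
```

>>> drive_tool:
  rows:
    - [-0.001,-0.0015,0.025,0,1]
    - [0,0,0.018,0,1]
    - [-0.0009,0,0.0036,0,1]
    - [-0.0008,0,0.0036,0,1]
    - [0.0001,0,0.0036,0,1]
    - [0.0001,0,0.0036,0,1]
    - [0.001,0,0.0035,0,1]
    - [0.001,0,0.0035,0,1]
    - [0,0,0.002,0,1]
    - [0,0,0,0,1]
  force: 14

```text
time: 36.12
position: [0.5723, 0.0962, 0.0555]
ee_rot: [[0.742, 0.67, 0.0], [0.67, -0.742, 0.0], [0.0, -0.0, -1.0]]
wrist_force: [0.3, -0.3, -1.4]
finger_gap: 0.0397
gripper_force: 14.0
```

```bash
python3 - <<'E'
from h import *
to(W(RACK,-.0015,.035,.0505),42.1)
w=cap("wrist");f=w[0]
for th in(35,40,45):
  t=np.radians(th);u=np.array([np.cos(t),np.sin(t)]);n=np.array([-u[1],u[0]])
  print(th,[proj(w,W(RACK,*(lambda q:(q[0],.035,q[1]))(np.array([.0055,.0737])+.07*u+k*.01*n)))[1].round(1) for k in(-1,0,1)])
print([(r,*map(int,f[r,318])) for r in range(150,222,4)])
E
```

```text
pos [0.5723 0.0962 0.0555] yaw 42.09 tool shift mm [-6.6  0.4  5. ] twist -0.01 F [ 0.3 -0.3 -1.4] gap 39.7 t 36.1
35 [np.float64(138.1), np.float64(155.1), np.float64(174.2)]
40 [np.float64(147.1), np.float64(167.0), np.float64(189.0)]
45 [np.float64(158.0), np.float64(180.6), np.float64(205.5)]
[(150, 237, 201, 120), (154, 240, 209, 125), (158, 240, 210, 126), (162, 164, 152, 123), (166, 166, 159, 134), (170, 168, 159, 135), (174, 168, 160, 135), (178, 169, 161, 135), (182, 171, 161, 137), (186, 186, 116, 84), (190, 216, 114, 69), (194, 216, 114, 68), (198, 219, 116, 70), (202, 218, 116, 69), (206, 221, 117, 72), (210, 150, 79, 48), (214, 158, 83, 50), (218, 160, 85, 51)]
```

>>> drive_tool:
  rows:
    - [-0.0025,0,0.0015,0,1]
    - [-0.0025,0,0.0015,0,1]
    - [-0.002,0,0.0015,0,1]
    - [-0.0015,0,0.0015,0,1]
    - [0,0,0,0,1]

```text
time: 36.8
position: [0.5697, 0.0939, 0.0531]
ee_rot: [[0.741, 0.671, 0.009], [0.671, -0.741, 0.005], [0.01, 0.003, -1.0]]
wrist_force: [6.4, 9.1, 11.6]
finger_gap: 0.0399
gripper_force: 14.0
```

>>> drive_tool:
  rows:
    - [0,0,0,0,-0.15]
    - [0,0,0,0,-0.15]
    - [0,0,0,0,-0.15]
    - [0,0,-0.02,0,-0.15]
    - [0,0,-0.04,0,-0.15]
    - [0,0,-0.05,0,-0.15]
    - [0,0,-0.05,0,-0.15]
    - [-0.03,0,0,0,-0.15]
    - [0,0,0,0,-0.15]
    - [0,0,0,0,-0.15]

```text
time: 38.05
position: [0.5436, 0.0705, 0.2103]
ee_rot: [[0.742, 0.67, 0.001], [0.67, -0.742, 0.0], [0.001, 0.0, -1.0]]
wrist_force: [-1.0, 0.1, 0.1]
finger_gap: 0.0501
gripper_force: 0.0
```

```bash
cat >> h.py <<'E'
def chk(ys):
    for n in("wrist","scene","top"):
        c=cap(n)
        for y in ys:
            q=np.array([proj(c,p) for p in topface(y)]); x0,y0=(q.min(0)-15).astype(int).clip(0); x1,y1=(q.max(0)+15).astype(int)
            print(n,y,"exp",q.round(1).tolist())
            for r in red(c,(x0,y0,x1,y1)): print("   ",r[1],np.round(cv2.boxPoints(r[2]),1).tolist())
E
python3 - <<'E'
from h import *
to(W(BOX,.003,-.0825,.19),50.8)
chk([.105,.035])
E
```

```text
pos [0.5436 0.0705 0.2103] yaw 42.08 tool shift mm [-174.5  301.7   20.2] twist -8.72 F [-1.   0.1  0.1] gap 50.1 t 38.0
wrist 0.105 exp [[277.6, 199.0], [244.4, 199.1], [208.5, 113.0], [257.9, 112.9]]
    3818 [[210.5, 103.5], [256.8999938964844, 93.9000015258789], [277.79998779296875, 194.39999389648438], [231.5, 204.10000610351562]]
wrist 0.035 exp [[335.7, 199.0], [302.5, 199.0], [294.9, 112.9], [344.2, 112.9]]
    274 [[296.0, 101.0], [341.0, 101.0], [341.0, 107.0], [296.0, 107.0]]
    3286 [[296.0, 109.0], [341.0, 109.0], [341.0, 194.0], [296.0, 194.0]]
scene 0.105 exp [[271.4, 292.5], [265.2, 308.9], [207.2, 262.9], [216.4, 247.4]]
    1059 [[219.5, 238.1999969482422], [230.89999389648438, 225.1999969482422], [282.3999938964844, 270.20001220703125], [271.0, 283.29998779296875]]
    1367 [[204.10000610351562, 265.0], [216.60000610351562, 249.1999969482422], [274.3999938964844, 294.8999938964844], [261.8999938964844, 310.70001220703125]]
scene 0.035 exp [[281.0, 266.8], [275.7, 281.0], [222.7, 236.8], [230.6, 223.5]]
    1093 [[219.1999969482422, 237.89999389648438], [230.600006
[... 158 characters left out ...]
2, 249.1999969482422], [271.1000061035156, 292.29998779296875], [258.6000061035156, 308.1000061035156]]
top 0.105 exp [[219.3, 257.0], [207.0, 268.3], [168.2, 233.7], [181.7, 221.7]]
    2420 [[153.0, 206.0], [189.0, 206.0], [189.0, 282.0], [153.0, 282.0]]
    328 [[211.0, 231.0], [222.0, 220.0], [238.0, 236.0], [227.0, 247.0]]
    317 [[191.0, 253.0], [202.5, 241.5], [218.0, 257.0], [206.5, 268.5]]
top 0.035 exp [[240.6, 237.5], [228.5, 248.6], [191.8, 212.8], [205.1, 201.0]]
    421 [[176.0, 204.0], [186.0, 204.0], [186.0, 262.0], [176.0, 262.0]]
    349 [[211.0, 231.0], [222.0, 220.0], [238.5, 236.5], [227.5, 247.5]]
    296 [[191.0, 253.0], [202.5, 241.5], [218.0, 257.0], [206.5, 268.5]]
```

```bash
python3 - <<'E'
from h import *
w=cap("wrist");f=w[0]
for y in(.035,0): print(y,[(x,z,proj(w,W(RACK,x,y,z)).round(1).tolist()) for x,z in((-.058,.012),(-.058,.034),(-.07,.034),(-.058,.0266))])
for c in (319,int(proj(w,W(RACK,-.058,0,.03))[0])): print(c,[(r,*map(int,f[r,c])) for r in range(186,222,1)])
E
```

```text
0.035 [(-0.058, 0.012, [319.5, 196.1]), (-0.058, 0.034, [319.5, 200.8]), (-0.07, 0.034, [319.5, 210.5]), (-0.058, 0.0266, [319.5, 199.2])]
0 [(-0.058, 0.012, [347.5, 196.1]), (-0.058, 0.034, [349.2, 200.8]), (-0.07, 0.034, [349.0, 210.5]), (-0.058, 0.0266, [348.6, 199.2])]
319 [(186, 168, 90, 54), (187, 169, 90, 55), (188, 167, 89, 55), (189, 154, 82, 50), (190, 125, 67, 41), (191, 105, 56, 33), (192, 101, 54, 32), (193, 98, 53, 32), (194, 90, 51, 30), (195, 83, 50, 29), (196, 84, 52, 29), (197, 91, 56, 30), (198, 111, 70, 38), (199, 127, 79, 42), (200, 124, 77, 41), (201, 117, 72, 39), (202, 111, 70, 37), (203, 108, 67, 37), (204, 105, 66, 36), (205, 104, 65, 35), (206, 100, 64, 35), (207, 93, 63, 36), (208, 90, 70, 45), (209, 98, 81, 54), (210, 104, 88, 59), (211, 107, 90, 61), (212, 110, 92, 63), (213, 111, 94, 64), (214, 112, 94, 64), (215, 112, 94, 64), (216, 114, 95, 65), (217, 114, 95, 64), (218, 115, 96, 64), (219, 121, 102, 68), (220, 126, 106, 70), (221, 126, 105, 70)]
348 [(186, 166, 136, 82), (187, 160, 129, 78), (188, 156, 125, 76), (189, 150, 121, 74), (190, 143, 115, 70), (191, 138, 111, 67), (192, 136, 110, 67), (193, 132, 106, 64), (194, 116, 91, 54), (195, 91, 65, 38), (196, 74, 47, 26), (197, 76, 47, 27), (198, 90, 56, 30), (199, 109, 67, 36), (200, 117, 73, 40), (201, 117, 74, 40), (202, 116, 73, 39), (203, 113, 72, 38), (204, 110, 71, 37), (205, 106, 68, 36), (206, 102, 66, 36), (207, 109, 78, 47), (208, 143, 115, 74), (209, 184, 152, 99), (210, 204, 169, 112), (211, 206, 172, 113), (212, 209, 175, 115), (213, 207, 174, 114), (214, 208, 174, 115), (215, 202, 170, 111), (216, 199, 165, 108), (217, 212, 175, 114), (218, 222, 185, 120), (219, 222, 185, 120), (220, 220, 183, 119), (221, 219, 182, 119)]
```

>>> drive_tool:
  rows:
    - [-0.022,0.038,0,0,-0.15]
    - [-0.022,0.038,0,0,-0.15]
    - [-0.022,0.038,0,0,-0.4]
    - [-0.022,0.038,0,0,-0.4]
    - [-0.022,0.038,0,0,-0.4]
    - [-0.022,0.038,0,0,-0.4]
    - [-0.022,0.037,0,0,-0.4]
    - [-0.0205,0.037,0.01,0,-0.4]
    - [0,0,0.01,-4.4,-0.4]
    - [0,0,0,-4.35,-0.4]
    - [0,0,0,0,-0.4]
    - [0,0,0,0,-0.4]
    - [0,0,0,0,-0.4]

```text
time: 39.88
position: [0.6165, -0.2706, 0.1898]
ee_rot: [[0.632, 0.775, 0.0], [0.775, -0.632, -0.0], [0.0, 0.0, -1.0]]
wrist_force: [0.1, 0.1, 0.5]
finger_gap: 0.0605
gripper_force: 0.0
```

```bash
python3 - <<'E'
from h import *
to(W(BOX,.002,-.082,.0065),50.8)
w=cap("wrist"); f=w[0]
print([proj(w,W(BOX,x,-.082+y,.034)).round().tolist() for x in(-.07,.07) for y in(.02,-.02)])
r0=int(proj(w,W(BOX,.02,-.082,.034))[1]);
m=mask(w); 
for r in (r0-25,r0-10,r0): c=np.where(m[r,270:380])[0]+270; print(r,c.min(),c.max(),len(c))
c=np.where(m[100:250,321])[0]+100; print(c.min(),c.max(),len(c))
E
```

```text
pos [ 0.6165 -0.2706  0.1898] yaw 50.8 tool shift mm [ -0.9  -0.9 183.3] twist -0.0 F [0.1 0.1 0.5] gap 60.5 t 39.9
[[301.0, 245.0], [335.0, 245.0], [298.0, 121.0], [337.0, 121.0]]Traceback (most recent call last):
  File "<stdin>", line 7, in <module>
    return umr_minimum(a, axis, None, out, keepdims, initial, where)
ValueError: zero-size array to reduction operation minimum which has no identity
```

```bash
python3 - <<'E'
from h import *
w=cap("wrist"); f=w[0]
for r in(150,172,180): print(r,[(c,*map(int,f[r,c])) for c in range(284,354,2)])
print([(r,*map(int,f[r,318])) for r in range(112,250,4)])
E
```

```text
150 [(284, 223, 191, 126), (286, 229, 198, 131), (288, 228, 197, 130), (290, 227, 196, 130), (292, 225, 193, 127), (294, 222, 188, 124), (296, 225, 192, 127), (298, 209, 169, 111), (300, 190, 113, 70), (302, 225, 123, 74), (304, 225, 122, 73), (306, 223, 120, 71), (308, 226, 123, 74), (310, 226, 122, 73), (312, 224, 121, 73), (314, 228, 126, 76), (316, 230, 129, 77), (318, 229, 129, 78), (320, 229, 130, 78), (322, 230, 133, 79), (324, 228, 128, 77), (326, 228, 128, 76), (328, 230, 131, 78), (330, 229, 128, 77), (332, 228, 127, 76), (334, 226, 124, 75), (336, 220, 132, 82), (338, 222, 175, 116), (340, 227, 186, 123), (342, 222, 180, 119), (344, 220, 176, 117), (346, 210, 166, 110), (348, 229, 187, 124), (350, 228, 185, 123), (352, 224, 181, 121)]
172 [(284, 234, 221, 148), (286, 234, 221, 148), (288, 234, 221, 148), (290, 234, 221, 148), (292, 234, 221, 148), (294, 234, 221, 148), (296, 234, 220, 148), (298, 219, 196, 130), (300, 184, 121, 77), (302, 222, 118, 70), (304, 225, 120, 72), (306, 225, 121, 73), (308, 224, 120, 73), (310, 224, 119, 72), (312, 225, 120, 73), (314, 224, 120, 
[... 1190 characters left out ...]
 (116, 227, 235, 239), (120, 198, 184, 183), (124, 159, 85, 51), (128, 232, 141, 84), (132, 233, 142, 85), (136, 234, 141, 85), (140, 234, 139, 84), (144, 234, 139, 84), (148, 233, 138, 82), (152, 222, 118, 71), (156, 222, 118, 71), (160, 222, 117, 70), (164, 223, 119, 72), (168, 224, 120, 72), (172, 225, 121, 72), (176, 223, 119, 72), (180, 223, 120, 72), (184, 223, 119, 72), (188, 203, 106, 64), (192, 118, 62, 37), (196, 207, 109, 65), (200, 119, 62, 38), (204, 136, 72, 44), (208, 213, 112, 67), (212, 134, 71, 43), (216, 120, 63, 39), (220, 121, 64, 39), (224, 120, 63, 38), (228, 121, 64, 39), (232, 120, 63, 39), (236, 122, 64, 39), (240, 115, 63, 40), (244, 87, 70, 48), (248, 84, 67, 46)]
```

>>> drive_tool:
  rows:
    - [-0.001,-0.001,0.03,0,-0.4]
    - [0,0,0.04,0,-0.4]
    - [0,0,0.04,0,-0.4]
    - [0,0,0.035,0,-0.4]
    - [0,0,0.02,0,-0.4]
    - [0,0,0.01,0,-0.4]
    - [0,0,0.0055,0,-0.4]
    - [0,0,0.0015,0,1]
    - [0,0,0,0,1]
    - [0,0,0,0,1]
    - [0,0,0,0,1]
    - [0,0,0,0,1]
    - [0,0,0,0,1]
  force: 30

```text
time: 41.6
position: [0.6155, -0.2712, 0.0084]
ee_rot: [[0.632, 0.775, 0.001], [0.775, -0.632, -0.0], [0.0, 0.001, -1.0]]
wrist_force: [-0.4, 0.0, 5.7]
finger_gap: 0.0398
gripper_force: 30.0
```

>>> drive_tool:
  rows:
    - [0,0,-0.01,0,1]
    - [0,0,-0.03,0,1]
    - [0,0,-0.05,0,1]
    - [0,0,-0.05,0,1]
    - [0,0,-0.05,0,1]
    - [0,0,0,0,1]
    - [0,0,0,0,1]

```text
time: 42.48
position: [0.6142, -0.2707, 0.1964]
ee_rot: [[0.631, 0.775, -0.002], [0.775, -0.631, 0.001], [-0.001, -0.002, -1.0]]
wrist_force: [-0.3, -0.1, -4.1]
finger_gap: 0.0397
gripper_force: 30.0
```

```bash
python3 - <<'E'
from h import *
to(W(RACK,.005,-.035,.2),42.1)
chk([.105,.035])
E
```

```text
pos [ 0.6142 -0.2707  0.1964] yaw 50.84 tool shift mm [ 247.2 -194.6   -3.4] twist 8.74 F [-0.3 -0.1 -4.1] gap 39.7 t 42.5
wrist 0.105 exp [[-14.0, -24.0], [-56.7, -31.2], [-288.3, -309.2], [-214.6, -294.7]]
wrist 0.035 exp [[59.6, -11.6], [17.7, -18.6], [-160.1, -283.9], [-88.6, -269.9]]
scene 0.105 exp [[271.4, 292.5], [265.2, 308.9], [207.2, 262.9], [216.4, 247.4]]
    2289 [[207.0, 248.0], [233.0, 222.0], [287.5, 276.5], [261.5, 302.5]]
scene 0.035 exp [[281.0, 266.8], [275.7, 281.0], [222.7, 236.8], [230.6, 223.5]]
    2340 [[206.0, 247.0], [232.0, 221.0], [286.5, 275.5], [260.5, 301.5]]
top 0.105 exp [[219.3, 257.0], [207.0, 268.3], [168.2, 233.7], [181.7, 221.7]]
    1577 [[178.6999969482422, 218.39999389648438], [209.0, 196.6999969482422], [240.1999969482422, 240.5], [210.0, 262.20001220703125]]
top 0.035 exp [[240.6, 237.5], [228.5, 248.6], [191.8, 212.8], [205.1, 201.0]]
    1672 [[177.8000030517578, 219.10000610351562], [207.89999389648438, 196.60000610351562], [240.3000030517578, 239.8000030517578], [210.1999969482422, 262.29998779296875]]
```

```bash
python3 - <<'E'
from h import *
s=cap("scene");t=cap("top"); np.savez("pics/st.npz",s=s[0],t=t[0])
o=np.zeros((500,800,3),np.uint8); o[:,:400]=cv2.resize(s[0][195:320,190:290],(400,500),interpolation=2); o[:,400:]=cv2.resize(t[0][170:295,150:250],(400,500),interpolation=2)
cv2.imwrite("pics/m2.png",o[:,:,::-1])
E
```

```text
(no output)
```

View pics/m2.png

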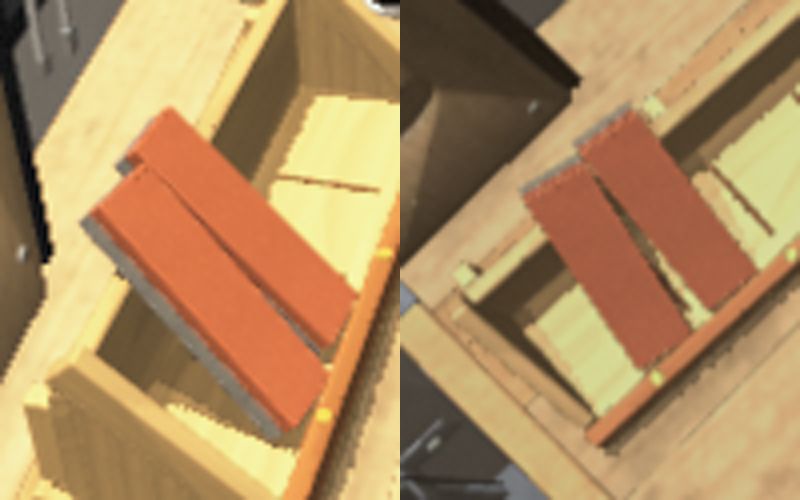

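```bash
python3 - <<'E'
from h import *
t=cap("top");s=cap("scene")
def L(c,p,z): d=ray(c,p,z)-RACK[0]; return (1000*np.array([d@RACK[1],d@RACK[2]])).round(1)
T=lambda x,y:(150+(x-400)/4,170+y/4); S=lambda x,y:(190+x/4,195+y/4)
for n,c,f,a in(("top",t,T,[(640,370),(694,327),(592,168),(525,195)]),("scene",s,S,[(282,433),(327,372),(150,165),(95,212)])):
  print(n,"a",[L(c,f(*p),z).tolist() for p,z in zip(a,(.0266,.0266,.1256,.1256))])
for n,c,f,a in(("top",t,T,[(708,310),(757,272),(640,107),(578,150)]),("scene",s,S,[(328,350),(356,298),(168,105),(120,160)])):
  print(n,"b",[L(c,f(*p),z).tolist() for p,z in zip(a,(.0266,.0266,.1256,.1256))])
E
```

```text
top a [[-52.6, 110.4], [-55.5, 69.0], [32.5, 43.5], [46.9, 81.4]]
scene a [[-45.6, 114.2], [-55.6, 74.1], [32.7, 51.8], [45.0, 87.4]]
top b [[-53.5, 55.9], [-56.6, 18.3], [40.7, 0.2], [46.0, 42.5]]
scene b [[-52.0, 60.3], [-56.1, 23.4], [40.8, 7.7], [47.9, 51.4]]
```

>>> drive_tool:
  rows:
    - [0.03,-0.016,0,0,1]
    - [0.03,-0.016,0,0,1]
    - [0.03,-0.016,0,0,1]
    - [0.03,-0.016,0,0,1]
    - [0.03,-0.016,0,0,1]
    - [0.03,-0.016,0,0,1]
    - [0.03,-0.016,0,0,1]
    - [0.027,-0.0155,0,0,1]
    - [0,0,0,4.4,1]
    - [0,0,0,4.35,1]
    - [0,0,0.04,0,1]
    - [0,0,0.035,0,1]
    - [0,0,0,0,1]
    - [0,0,0,0,1]
    - [0,0,0,0,1]
  force: 20

```text
time: 44.7
position: [0.667, -0.0065, 0.1247]
ee_rot: [[0.742, 0.67, 0.003], [0.67, -0.742, 0.0], [0.002, 0.002, -1.0]]
wrist_force: [0.7, -0.0, -2.6]
finger_gap: 0.0396
gripper_force: 20.0
```

```bash
python3 - <<'E'
from h import *
to(W(RACK,.005,-.103,.0805),42.1)
w=cap("wrist"); p=np.array(arm.get_state()["position"])
print([proj(w,p+RACK[1]*x+[0,0,.0255])[1].round(1) for x in(.065,.07,.075)]); f=w[0]; print([(r,*map(int,f[r,319])) for r in range(108,132,2)])
E
```

```text
pos [ 0.667  -0.0065  0.1247] yaw 42.09 tool shift mm [-1.6 -1.4 44.2] twist -0.01 F [ 0.7 -0.  -2.6] gap 39.6 t 44.7
[np.float64(131.3), np.float64(120.4), np.float64(109.3)]
[(108, 235, 190, 116), (110, 236, 192, 117), (112, 232, 185, 113), (114, 225, 138, 85), (116, 242, 151, 91), (118, 243, 157, 95), (120, 243, 157, 94), (122, 243, 155, 93), (124, 243, 152, 92), (126, 243, 153, 93), (128, 243, 154, 93), (130, 243, 155, 94)]
```

>>> drive_tool:
  rows:
    - [-0.004,-0.0015,0.025,0,1]
    - [0,0,0.019,0,1]
    - [-0.0009,0,0.0036,0,1]
    - [-0.0008,0,0.0036,0,1]
    - [0.0001,0,0.0036,0,1]
    - [0.0001,0,0.0036,0,1]
    - [0.001,0,0.0035,0,1]
    - [0.001,0,0.0035,0,1]
    - [0,0,0.002,0,1]
    - [0,0,0,0,1]
  force: 14

```text
time: 46.0
position: [0.6624, -0.0078, 0.0551]
ee_rot: [[0.742, 0.67, 0.0], [0.67, -0.742, 0.0], [0.0, 0.0, -1.0]]
wrist_force: [-0.3, -0.9, -1.5]
finger_gap: 0.0397
gripper_force: 14.0
```

```bash
python3 - <<'E'
from h import *
to(W(RACK,-.004,-.103,.0505),42.1)
w=cap("wrist");f=w[0]
for th in(40,45,50):
  t=np.radians(th);u=np.array([np.cos(t),np.sin(t)]);n=np.array([-u[1],u[0]])
  print(th,[proj(w,W(RACK,*(lambda q:(q[0],-.103,q[1]))(np.array([.0022,.0737])+.073*u+k*.01*n)))[1].round(1) for k in(-1,0,1)])
print([(r,*map(int,f[r,318])) for r in range(150,222,4)])
E
```

```text
pos [ 0.6624 -0.0078  0.0551] yaw 42.09 tool shift mm [-6.3  0.8  4.6] twist -0.01 F [-0.3 -0.9 -1.5] gap 39.7 t 46.0
40 [np.float64(142.7), np.float64(162.9), np.float64(185.3)]
45 [np.float64(154.3), np.float64(177.4), np.float64(202.8)]
50 [np.float64(167.8), np.float64(193.7), np.float64(221.7)]
[(150, 214, 193, 126), (154, 186, 177, 150), (158, 188, 179, 151), (162, 190, 180, 152), (166, 176, 168, 141), (170, 171, 162, 137), (174, 183, 145, 116), (178, 216, 114, 69), (182, 216, 114, 68), (186, 219, 116, 70), (190, 218, 116, 70), (194, 221, 118, 71), (198, 174, 92, 56), (202, 165, 87, 54), (206, 165, 88, 53), (210, 166, 88, 53), (214, 165, 87, 53), (218, 164, 86, 53)]
```

>>> drive_tool:
  rows:
    - [-0.0025,0,0.002,0,1]
    - [-0.0025,0,0.002,0,1]
    - [-0.002,0,0.0015,0,1]
    - [0,0,0,0,1]

```text
time: 46.55
position: [0.6588, -0.0107, 0.0514]
ee_rot: [[0.741, 0.671, 0.004], [0.671, -0.741, 0.002], [0.005, 0.001, -1.0]]
wrist_force: [2.5, 5.2, 3.4]
finger_gap: 0.0394
gripper_force: 14.0
```

>>> drive_tool:
  rows:
    - [-0.0015,0,0.0005,0,1]
    - [-0.0015,0,0,0,1]
    - [0,0,0,0,1]

```text
time: 46.92
position: [0.6582, -0.0111, 0.0519]
ee_rot: [[0.741, 0.672, 0.008], [0.672, -0.741, 0.004], [0.008, 0.002, -1.0]]
wrist_force: [7.4, 8.0, 4.4]
finger_gap: 0.0398
gripper_force: 14.0
```

>>> drive_tool:
  rows:
    - [0,0,0,0,-0.06]
    - [0,0,0,0,-0.06]
    - [0,0,0,0,-0.06]
    - [0,0,-0.02,0,-0.06]
    - [0,0,-0.04,0,-0.06]
    - [0,0,-0.05,0,-0.06]
    - [0,0,-0.03,0,1]
    - [0,0,0,0,1]
    - [0,0,0,0,1]
    - [0,0,0,0,1]

```text
time: 48.18
position: [0.6541, -0.0147, 0.1882]
ee_rot: [[0.742, 0.67, -0.002], [0.67, -0.742, 0.0], [-0.001, -0.001, -1.0]]
wrist_force: [-0.4, -0.3, -0.1]
finger_gap: 0.0143
gripper_force: 0.0
```

```bash
cat >> h.py <<'E'
def stones(cam):
    # red faces: rotated-rect corners -> rack coords; foot corners z=.0266, upper corners z=.1256
    m=mask(cam).astype(np.uint8)*255; m=cv2.morphologyEx(m,cv2.MORPH_OPEN,np.ones((3,3)))
    hull=np.array([proj(cam,W(RACK,x,y,z)) for x,z in((-.062,.02),(.06,.13)) for y in(-.17,.17)],np.float32)
    roi=np.zeros_like(m); cv2.fillConvexPoly(roi,cv2.convexHull(hull).astype(np.int32),255); m&=roi
    n,l,st,_=cv2.connectedComponentsWithStats(m)
    for i in range(1,n):
        if st[i][4]<250: continue
        cs,_=cv2.findContours((l==i).astype(np.uint8),cv2.RETR_EXTERNAL,cv2.CHAIN_APPROX_NONE); c=max(cs,key=cv2.contourArea)
        q=cv2.approxPolyDP(cv2.convexHull(c),6,True)[:,0]
        out=[]
        for p in q:
            e=[]
            for z,xn in((.0266,-.058),(.1256,.041)):
                d=ray(cam,p,z)-RACK[0]; e.append((abs(d@RACK[1]-xn),"foot" if z<.1 else "top",round(1000*d@RACK[1],1),round(1000*d@RACK[2],1)))
            out.append(min(e)[1:])
        print("  area",st[i][4],out)
E
python3 - <<'E'
from h import *
to(W(RACK,.044,-.027,.0855),42.1)
for n in("top","scene"): print(n); stones(cap(n))
E
```

```text
pos [ 0.6541 -0.0147  0.1882] yaw 42.09 tool shift mm [ 52.6 -74.6 102.7] twist -0.01 F [-0.4 -0.3 -0.1] gap 14.3 t 48.2
top
  area 5795 [('top', np.float64(61.5), np.float64(-145.2)), ('foot', np.float64(-62.3), np.float64(-42.4)), ('foot', np.float64(-61.5), np.float64(169.5)), ('top', np.float64(63.9), np.float64(52.8))]
  area 324 [('top', np.float64(-5.4), np.float64(-113.4)), ('foot', np.float64(-47.9), np.float64(-119.9)), ('foot', np.float64(-54.9), np.float64(-86.3))]
scene
  area 794 [('top', np.float64(42.4), np.float64(-111.6)), ('foot', np.float64(-52.6), np.float64(-118.7)), ('foot', np.float64(-53.1), np.float64(-79.1)), ('top', np.float64(39.2), np.float64(-69.6))]
  area 2437 [('top', np.float64(40.7), np.float64(13.3)), ('foot', np.float64(-50.1), np.float64(17.4)), ('foot', np.float64(-48.6), np.float64(108.2)), ('top', np.float64(45.3), np.float64(90.2))]
```

>>> drive_tool:
  rows:
    - [0.026,-0.037,0,0,1]
    - [0.0265,-0.0375,0,0,1]
    - [0,0,0,0,1]
    - [0,0,0.04,0,1]
    - [0,0,0.04,0,1]
    - [0,0,0.0225,0,1]
    - [0,0,0,0,1]
    - [0,-0.005,0,0,1]
    - [0,-0.005,0,0,1]
    - [0,-0.003,0,0,1]
    - [0,0,0,0,1]

```text
time: 49.65
position: [0.6351, 0.0859, 0.0873]
ee_rot: [[0.742, 0.671, 0.001], [0.671, -0.742, 0.0], [0.001, 0.0, -1.0]]
wrist_force: [0.5, -0.1, 0.3]
finger_gap: 0.0004
gripper_force: 0.0
```

```bash
python3 - <<'E'
from h import *
to(W(RACK,.044,-.014,.0855),42.1)
for n in("scene",): stones(cap(n))
E
```

```text
pos [0.6351 0.0859 0.0873] yaw 42.12 tool shift mm [-0.8 -0.3  1.8] twist 0.02 F [ 0.5 -0.1  0.3] gap 0.4 t 49.6
  area 755 [('top', np.float64(33.4), np.float64(-105.6)), ('foot', np.float64(-49.4), np.float64(-121.8)), ('foot', np.float64(-53.1), np.float64(-79.1)), ('top', np.float64(29.4), np.float64(-60.7))]
  area 2417 [('top', np.float64(43.8), np.float64(26.4)), ('top', np.float64(26.0), np.float64(19.4)), ('foot', np.float64(-50.1), np.float64(17.4)), ('foot', np.float64(-48.6), np.float64(108.2)), ('top', np.float64(45.3), np.float64(90.2))]
```

>>> drive_tool:
  rows:
    - [0,-0.005,0,0,1]
    - [0,-0.005,0,0,1]
    - [0,-0.005,0,0,1]
    - [0,-0.005,0,0,1]
    - [0,0,0,0,1]

```text
time: 50.32
position: [0.6216, 0.101, 0.0871]
ee_rot: [[0.742, 0.671, 0.001], [0.671, -0.742, 0.0], [0.001, 0.0, -1.0]]
wrist_force: [0.6, -0.8, 0.3]
finger_gap: 0.0005
gripper_force: 0.5
```

```bash
python3 - <<'E'
from h import *
to(W(RACK,.044,.006,.0855),42.1)
for n in("scene",): stones(cap(n))
E
```

```text
pos [0.6216 0.101  0.0871] yaw 42.13 tool shift mm [-1.  -0.1  1.6] twist 0.03 F [ 0.6 -0.8  0.3] gap 0.5 t 50.3
  area 767 [('top', np.float64(40.3), np.float64(-112.1)), ('foot', np.float64(-49.4), np.float64(-121.8)), ('foot', np.float64(-53.1), np.float64(-79.1)), ('top', np.float64(29.4), np.float64(-60.7))]
  area 2464 [('top', np.float64(36.3), np.float64(24.8)), ('foot', np.float64(-52.9), np.float64(19.7)), ('foot', np.float64(-51.1), np.float64(110.1)), ('top', np.float64(43.5), np.float64(103.0))]
```

>>> drive_tool:
  rows:
    - [0,-0.005,0,0,1]
    - [0,-0.005,0,0,1]
    - [0,-0.005,0,0,1]
    - [0,0,0,0,1]

```text
time: 50.88
position: [0.6111, 0.1121, 0.0868]
ee_rot: [[0.742, 0.671, -0.0], [0.671, -0.742, 0.0], [-0.0, -0.0, -1.0]]
wrist_force: [0.3, -0.2, 0.4]
finger_gap: 0.0003
gripper_force: 0.3
```

```bash
python3 - <<'E'
from h import *
to(W(RACK,.044,.021,.0855),42.1)
for n in("scene",): stones(cap(n))
E
```

```text
pos [0.6111 0.1121 0.0868] yaw 42.14 tool shift mm [-0.6  0.2  1.3] twist 0.04 F [ 0.3 -0.2  0.4] gap 0.3 t 50.9
  area 788 [('top', np.float64(42.4), np.float64(-111.6)), ('foot', np.float64(-49.4), np.float64(-121.8)), ('foot', np.float64(-53.1), np.float64(-79.1)), ('top', np.float64(29.4), np.float64(-60.7))]
  area 2464 [('top', np.float64(35.3), np.float64(42.8)), ('foot', np.float64(-48.1), np.float64(17.8)), ('foot', np.float64(-53.7), np.float64(111.9)), ('top', np.float64(41.5), np.float64(120.5))]
```

>>> drive_tool:
  rows:
    - [0,0.01,0,0,1]
    - [0,0.023,0,0,1]
    - [0,0,-0.04,0,1]
    - [0,0,-0.04,0,1]
    - [-0.042,0,0,0,1]
    - [-0.042,0,0,0,1]
    - [0,0,0.05,0,1]
    - [0,0,0.05,0,1]
    - [0,0,0.035,0,1]
    - [0,0,0.013,0,1]
    - [0,0,0,0,1]
    - [0,0,0,0,1]

```text
time: 52.42
position: [0.5727, 0.0306, 0.0203]
ee_rot: [[0.742, 0.67, 0.002], [0.67, -0.742, 0.0], [0.002, 0.001, -1.0]]
wrist_force: [-0.5, 0.3, 0.2]
finger_gap: 0.0006
gripper_force: 0.0
```

```bash
python3 - <<'E'
from h import *
to(W(RACK,-.04,-.012,.0185),42.1)
for n in("scene","top"): stones(cap(n))
E
```

```text
pos [0.5727 0.0306 0.0203] yaw 42.07 tool shift mm [-1.5 -1.6  1.8] twist -0.03 F [-0.5  0.3  0.2] gap 0.6 t 52.4
  area 2265 [('top', np.float64(42.0), np.float64(41.2)), ('foot', np.float64(-48.1), np.float64(17.8)), ('foot', np.float64(-53.7), np.float64(111.9)), ('top', np.float64(39.8), np.float64(120.2))]
  area 321 [('top', np.float64(44.0), np.float64(-85.7)), ('top', np.float64(41.0), np.float64(-120.6)), ('top', np.float64(-12.2), np.float64(-113.5)), ('top', np.float64(6.2), np.float64(-80.2))]
  area 4410 [('top', np.float64(62.3), np.float64(-77.0)), ('foot', np.float64(-61.8), np.float64(23.7)), ('foot', np.float64(-61.5), np.float64(169.5)), ('foot', np.float64(-28.2), np.float64(173.1)), ('top', np.float64(63.6), np.float64(83.0))]
```

>>> drive_tool:
  rows:
    - [0,-0.005,0,0,1]
    - [0,-0.005,0,0,1]
    - [0,-0.005,0,0,1]
    - [0,-0.005,0,0,1]
    - [0,-0.005,0,0,1]
    - [0,-0.003,0,0,1]
    - [0,0,0,0,1]

```text
time: 53.4
position: [0.5525, 0.0517, 0.0187]
ee_rot: [[0.742, 0.67, -0.0], [0.67, -0.742, 0.0], [0.0, -0.0, -1.0]]
wrist_force: [-0.2, -0.5, -0.3]
finger_gap: 0.0007
gripper_force: 0.0
```

```bash
python3 - <<'E'
from h import *
to(W(RACK,-.04,.017,.0185),42.1)
for n in("scene",): stones(cap(n))
E
```

```text
pos [0.5525 0.0517 0.0187] yaw 42.1 tool shift mm [-0.6 -1.3  0.2] twist 0.0 F [-0.2 -0.5 -0.3] gap 0.7 t 53.4
  area 374 [('top', np.float64(66.6), np.float64(-126.7)), ('top', np.float64(65.8), np.float64(-179.5)), ('top', np.float64(-11.8), np.float64(-107.8))]
  area 1806 [('top', np.float64(40.1), np.float64(40.8)), ('foot', np.float64(-53.5), np.float64(36.7)), ('foot', np.float64(-55.5), np.float64(111.5)), ('top', np.float64(39.8), np.float64(120.2))]
```

>>> drive_tool:
  rows:
    - [0,0.012,0,0,1]
    - [0,0,-0.05,0,1]
    - [0,0,-0.06,0,1]
    - [0,0,-0.06,0,1]
    - [0,0,-0.03,0,1]
    - [0.0,-0.045,0,0,1]
    - [0,0,0,0,1]
    - [0,0,0,0,1]
    - [0,0,0,0,1]

```text
time: 54.58
position: [0.531, 0.0748, 0.2184]
ee_rot: [[0.743, 0.669, -0.001], [0.669, -0.743, -0.0], [-0.0, -0.0, -1.0]]
wrist_force: [-1.0, -0.7, -1.1]
finger_gap: 0.0009
gripper_force: 0.0
```

```bash
python3 - <<'E'
from h import *
to(W(RACK,-.04,.05,.21),42.1)
print("scene");stones(cap("scene")); w=cap("wrist"); print("wrist"); stones(w)
f=w[0]
# edges of stones along y at given rack (x,z on top face)
G=f[...,1].astype(np.float32)/(f[...,0]+1.)
for a in(-.06,-.04,.045,.065):
  u=np.sqrt(.5); x=-.0015+a*u-.00707; z=.069+a*u+.00707
  ys=np.arange(-.14,.15,.001); uv=np.array([proj(w,W(RACK,x,y,z)) for y in ys],np.float32)
  v=cv2.remap(G,uv[None,:,0],uv[None,:,1],1)[0]; k=(v<.59)&(uv[:,0]>2)&(uv[:,0]<637); d=np.where(np.diff(k.astype(int)))[0]; print(a,(ys[d]*1000).round().tolist())
E
```

```text
pos [0.531  0.0748 0.2184] yaw 42.0 tool shift mm [-0.2 -2.8  8.4] twist -0.1 F [-1.  -0.7 -1.1] gap 0.9 t 54.6
scene
  area 750 [('top', np.float64(40.7), np.float64(-100.0)), ('foot', np.float64(-35.5), np.float64(-137.9)), ('foot', np.float64(-53.1), np.float64(-79.1)), ('top', np.float64(39.2), np.float64(-69.6))]
  area 2468 [('top', np.float64(42.0), np.float64(41.2)), ('foot', np.float64(-50.4), np.float64(26.0)), ('foot', np.float64(-55.5), np.float64(111.5)), ('top', np.float64(39.8), np.float64(120.2))]
wrist
  area 7321 [('top', np.float64(50.2), np.float64(33.2)), ('foot', np.float64(-51.8), np.float64(27.6)), ('foot', np.float64(-54.1), np.float64(110.5)), ('top', np.float64(48.0), np.float64(110.6))]
  area 4034 [('top', np.float64(49.1), np.float64(-115.0)), ('top', np.float64(33.2), np.float64(-113.4)), ('foot', np.float64(-53.4), np.float64(-120.0)), ('foot', np.float64(-54.5), np.float64(-83.5)), ('top', np.float64(48.4), np.float64(-78.0))]
-0.06 [-119.0, -79.0, 27.0, 63.0, 72.0, 109.0]
-0.04 [-117.0, -76.0, 28.0, 63.0, 72.0, 108.0]
0.045 [-119.0, -76.0, 31.0, 69.0, 72.0, 110.0]
0.065 [-117.0, -76.0, 32.0, 70.0, 72.0, 110.0]
```

>>> drive_tool:
  rows:
    - [0,0.05,0,0,1]
    - [0,0.002,0.06,0,1]
    - [0,0,0.06,0,1]
    - [0,0,0.06,0,1]
    - [0,0,0.019,0,1]
    - [0,0,0,0,1]
    - [0,-0.01,0,0,1]
    - [0,-0.005,0,0,1]
    - [0,0,0,0,1]
    - [0,0,0,0,1]

```text
time: 55.92
position: [0.5557, 0.0484, 0.0204]
ee_rot: [[0.742, 0.67, 0.001], [0.67, -0.742, -0.0], [0.001, 0.001, -1.0]]
wrist_force: [0.1, -0.4, -0.3]
finger_gap: 0.0008
gripper_force: 0.0
```

```bash
python3 - <<'E'
from h import *
to(W(RACK,-.04,.0205,.0185),42.1)
E
```

```text
pos [0.5557 0.0484 0.0204] yaw 42.09 tool shift mm [-0.8 -9.4  1.9] twist -0.01 F [ 0.1 -0.4 -0.3] gap 0.8 t 55.9
```

>>> drive_tool:
  rows:
    - [0,-0.005,0,0,1]
    - [0,-0.0045,0,0,1]
    - [0,0,0,0,1]
    - [0,0.012,0,0,1]
    - [0,0,-0.05,0,1]
    - [0,0,-0.06,0,1]
    - [0,0,-0.06,0,1]
    - [0,0,-0.03,0,1]
    - [0,-0.01,0,0,1]
    - [0,0,0,0,1]
    - [0,0,0,0,1]

```text
time: 57.3
position: [0.5497, 0.0537, 0.2183]
ee_rot: [[0.742, 0.67, -0.002], [0.67, -0.742, -0.0], [-0.002, -0.001, -1.0]]
wrist_force: [-0.5, 0.4, -0.5]
finger_gap: 0.0004
gripper_force: 0.0
```

```bash
cat >> h.py <<'E'
def edges():
    w=cap("wrist"); f=w[0]; G=f[...,1].astype(np.float32)/(f[...,0]+1.); u=np.sqrt(.5)
    for a in(-.06,-.04,.045,.065):
        x=-.0015+a*u-.00707; z=.069+a*u+.00707
        ys=np.arange(-.14,.15,.0005); uv=np.array([proj(w,W(RACK,x,y,z)) for y in ys],np.float32)
        v=cv2.remap(G,uv[None,:,0],uv[None,:,1],1)[0]; k=(v<.59)&(uv[:,0]>2)&(uv[:,0]<637); d=np.where(np.diff(k.astype(int)))[0]; print(a,(ys[d]*1000).round(1).tolist())
    # foot position: along x at each stone centre, last red sample vs stop
    return w
E
python3 - <<'E'
from h import *
w=edges(); f=w[0]; m=w[0][...,1].astype(np.float32)/(w[0][...,0]+1.)
for y in(.091,.05,-.098):
  av=np.arange(-.09,-.05,.001); uv=np.array([proj(w,W(RACK,-.0015+a*.7071-.00707,y,.069+a*.7071+.00707)) for a in av],np.float32)
  print(y,uv[20],list(zip((av*1000).round().astype(int).tolist(),cv2.remap(m,uv[None,:,0],uv[None,:,1],1)[0].round(2).tolist()))[::2])
to(W(RACK,.0675,.091,.117),42.1)
E
```

```text
-0.06 [-118.5, -79.5, 32.0, 84.0, 92.0, 108.5]
-0.04 [-117.0, -77.5, 32.0, 108.0]
0.045 [-119.0, -77.5, 30.5, 69.5, 70.5, 110.0]
0.065 [-117.5, -77.5, 30.0, 69.0, 71.0, 110.0]
0.091 [260.0558 191.6782] [(-90, 0.71), (-88, 0.64), (-86, 0.62), (-84, 0.62), (-82, 0.62), (-80, 0.62), (-78, 0.61), (-76, 0.61), (-74, 0.61), (-72, 0.61), (-70, 0.61), (-68, 0.62), (-66, 0.62), (-64, 0.66), (-62, 0.64), (-60, 0.6), (-58, 0.56), (-56, 0.53), (-54, 0.53), (-52, 0.53)]
0.05 [293.5615 191.6546] [(-90, 0.73), (-88, 0.66), (-86, 0.63), (-84, 0.62), (-82, 0.62), (-80, 0.61), (-78, 0.61), (-76, 0.61), (-74, 0.61), (-72, 0.61), (-70, 0.61), (-68, 0.61), (-66, 0.62), (-64, 0.6), (-62, 0.57), (-60, 0.55), (-58, 0.54), (-56, 0.53), (-54, 0.53), (-52, 0.53)]
-0.098 [414.5649 191.5696] [(-90, 0.75), (-88, 0.67), (-86, 0.63), (-84, 0.61), (-82, 0.61), (-80, 0.62), (-78, 0.62), (-76, 0.62), (-74, 0.62), (-72, 0.61), (-70, 0.61), (-68, 0.61), (-66, 0.6), (-64, 0.57), (-62, 0.54), (-60, 0.53), (-58, 0.53), (-56, 0.53), (-54, 0.53), (-52, 0.53)]
pos [0.5498 0.0537 0.2184] yaw 42.08 tool shift mm [107.7 -72.  101.3] twist -0.02 F [ 0.3 -0.  -0.7] gap 0.3 t 57.4
```

```bash
python3 - <<'E'
from h import *
t=cap("top")
for p in((155,145),(100,205),(45,265)):
  for z in(0,.1,.2,.3):
    d=ray(t,tc(*p),z)-RACK[0]; print(p,z,(d@RACK[1]).round(3),(d@RACK[2]).round(3))
s=cap("scene"); 
for p in((185,250),(175,200),(200,255)):
  for z in(0,.1,.2,.3):
    d=ray(s,p,z)-RACK[0]; print("s",p,z,(d@RACK[1]).round(3),(d@RACK[2]).round(3))
E
```

```text
(155, 145) 0 0.121 0.022
(155, 145) 0.1 0.085 0.018
(155, 145) 0.2 0.05 0.014
(155, 145) 0.3 0.014 0.01
(100, 205) 0 0.112 0.094
(100, 205) 0.1 0.078 0.084
(100, 205) 0.2 0.043 0.074
(100, 205) 0.3 0.008 0.064
(45, 265) 0 0.104 0.165
(45, 265) 0.1 0.07 0.149
(45, 265) 0.2 0.036 0.132
(45, 265) 0.3 0.002 0.116
s (185, 250) 0 0.176 -0.014
s (185, 250) 0.1 0.11 0.079
s (185, 250) 0.2 0.044 0.173
s (185, 250) 0.3 -0.021 0.267
s (175, 200) 0 0.29 -0.186
s (175, 200) 0.1 0.206 -0.065
s (175, 200) 0.2 0.121 0.057
s (175, 200) 0.3 0.037 0.178
s (200, 255) 0 0.136 -0.007
s (200, 255) 0.1 0.077 0.086
s (200, 255) 0.2 0.017 0.178
s (200, 255) 0.3 -0.042 0.271
```

>>> drive_tool:
  rows:
    - [0.02,-0.031,0,0,-1]
    - [0.02,-0.031,0,0,-1]
    - [0,0,0,0,-1]
    - [0,0,0,0,-1]
    - [0,0,0,0,-1]
    - [0,0,0,0,-1]
    - [0,0,0,0,-1]

```text
time: 58.32
position: [0.5385, 0.1264, 0.2197]
ee_rot: [[0.743, 0.67, -0.0], [0.67, -0.743, -0.0], [-0.0, 0.0, -1.0]]
wrist_force: [-0.0, 0.7, -0.1]
finger_gap: 0.0624
gripper_force: 0.0
```

```bash
python3 - <<'E'
from h import *
w=edges(); to(W(RACK,0,.071,.1),42.1)
E
```

```text
-0.06 [-120.0, -77.5, 33.0, 111.5]
-0.04 [-115.0, -73.5, 34.0, 109.5]
0.045 [-117.5, -73.0, 32.5, 70.0, 74.0, 111.0]
0.065 [-118.0, -73.0, 32.0, 70.0, 74.0, 112.0]
pos [0.5385 0.1266 0.2197] yaw 42.06 tool shift mm [ -0.4   9.6 119.7] twist -0.04 F [ 0.3  0.5 -0.5] gap 66.6 t 58.4
```

>>> drive_tool:
  rows:
    - [0,0.0086,0,0,-1]
    - [0,0,0,0,-1]
    - [0,0,0.04,0,-1]
    - [0,0,0.04,0,-1]
    - [0,0,0.03,0,-1]
    - [0,0,0.02,0,-1]
    - [0,0,0.01,0,-1]
    - [0,0,0,0,-1]

```text
time: 59.38
position: [0.544, 0.1205, 0.0795]
ee_rot: [[0.742, 0.67, -0.001], [0.67, -0.742, 0.0], [-0.001, -0.001, -1.0]]
wrist_force: [0.7, 0.1, -0.3]
finger_gap: 0.0873
gripper_force: 0.0
```

>>> drive_tool:
  rows:
    - [0,0,0.006,0,-1]
    - [0,0,0.006,0,-1]
    - [0,0,0.006,0,-1]
    - [0,0,0.006,0,-1]
    - [0,0,0,0,-1]
    - [0,0,0,0,1]
    - [0,0,0,0,1]
    - [0,0,0,0,1]
    - [0,0,0,0,1]
  force: 14

```text
time: 60.5
position: [0.5445, 0.1204, 0.0559]
ee_rot: [[0.742, 0.67, 0.001], [0.67, -0.742, 0.0], [0.0, 0.0, -1.0]]
wrist_force: [1.6, -0.7, -0.6]
finger_gap: 0.0797
gripper_force: 14.0
```

>>> drive_tool:
  rows:
    - [-0.0015,0,0.0012,0,1]
    - [-0.0015,0,0.0012,0,1]
    - [-0.0015,0,0.0012,0,1]
    - [0,0,0,0,1]

```text
time: 61.0
position: [0.5445, 0.1203, 0.0555]
ee_rot: [[0.741, 0.671, 0.008], [0.671, -0.741, 0.004], [0.009, 0.003, -1.0]]
wrist_force: [3.7, 4.4, 14.5]
finger_gap: 0.08
gripper_force: 14.0
```

>>> drive_tool:
  rows:
    - [-0.0015,0,-0.002,0,1]
    - [-0.0015,0,0,0,1]
    - [-0.0015,0,0,0,1]
    - [0,0,0,0,1]

```text
time: 61.5
position: [0.5423, 0.1178, 0.0572]
ee_rot: [[0.741, 0.671, 0.011], [0.671, -0.741, 0.005], [0.011, 0.003, -1.0]]
wrist_force: [11.0, 8.0, 4.9]
finger_gap: 0.0801
gripper_force: 14.0
```

>>> drive_tool:
  rows:
    - [-0.0015,0,0,0,1]
    - [-0.0015,0,0,0,1]
    - [-0.0015,0,0,0,1]
    - [0,0,0,0,1]

```text
time: 62.0
position: [0.5405, 0.1159, 0.0583]
ee_rot: [[0.741, 0.671, 0.014], [0.671, -0.741, 0.007], [0.015, 0.004, -1.0]]
wrist_force: [13.5, 9.9, 9.4]
finger_gap: 0.0798
gripper_force: 14.0
```

>>> drive_tool:
  rows:
    - [0.003,0,0,0,-1]
    - [0.003,0,0,0,-1]
    - [0,0,0,0,-1]
    - [0,0,-0.02,0,-1]
    - [0,0,-0.04,0,-1]
    - [0,0,-0.05,0,-1]
    - [0,0,-0.05,0,-1]
    - [-0.025,0.03,0,0,-1]
    - [0,0,0,0,-1]
    - [0,0,0,0,-1]

```text
time: 63.25
position: [0.5396, 0.0766, 0.2135]
ee_rot: [[0.742, 0.67, -0.001], [0.67, -0.742, 0.0], [-0.001, -0.001, -1.0]]
wrist_force: [0.0, 0.3, -0.5]
finger_gap: 0.0867
gripper_force: 0.0
```

```bash
cat >> h.py <<'E'
def feet(ys):
    w=cap("wrist"); m=w[0][...,1].astype(np.float32)/(w[0][...,0]+1.)
    for y in ys:
        av=np.arange(-.076,-.05,.001); uv=np.array([proj(w,W(RACK,-.0015+a*.7071-.00707,y,.069+a*.7071+.00707)) for a in av],np.float32)
        print(y,list(zip((av*1000).round().astype(int).tolist(),cv2.remap(m,uv[None,:,0],uv[None,:,1],1)[0].round(2).tolist()))[::2])
E
python3 - <<'E'
from h import *
edges(); feet((.1,.091,.085,.06,.05,.04,-.09,-.098,-.106)); print("scene"); stones(cap("scene")); to(W(RACK,-.03,.04,.2),42.1)
E
```

```text
-0.06 [-119.0, -79.0, 33.0, 69.0, 71.5, 110.0]
-0.04 [-116.5, -76.0, 34.0, 109.0]
0.045 [-118.5, -76.0, 32.5, 108.5]
0.065 [-117.5, -75.5, 32.5, 109.0]
0.1 [(-76, 0.62), (-74, 0.61), (-72, 0.61), (-70, 0.61), (-68, 0.61), (-66, 0.6), (-64, 0.59), (-62, 0.55), (-60, 0.53), (-58, 0.54), (-56, 0.53), (-54, 0.53), (-52, 0.52)]
0.091 [(-76, 0.61), (-74, 0.62), (-72, 0.62), (-70, 0.62), (-68, 0.62), (-66, 0.61), (-64, 0.59), (-62, 0.56), (-60, 0.54), (-58, 0.53), (-56, 0.53), (-54, 0.53), (-52, 0.53)]
0.085 [(-76, 0.62), (-74, 0.62), (-72, 0.61), (-70, 0.61), (-68, 0.61), (-66, 0.6), (-64, 0.59), (-62, 0.57), (-60, 0.54), (-58, 0.53), (-56, 0.53), (-54, 0.53), (-52, 0.53)]
0.06 [(-76, 0.61), (-74, 0.61), (-72, 0.62), (-70, 0.62), (-68, 0.61), (-66, 0.61), (-64, 0.6), (-62, 0.58), (-60, 0.55), (-58, 0.53), (-56, 0.53), (-54, 0.53), (-52, 0.53)]
0.05 [(-76, 0.61), (-74, 0.61), (-72, 0.61), (-70, 0.61), (-68, 0.61), (-66, 0.61), (-64, 0.6), (-62, 0.57), (-60, 0.55), (-58, 0.54), (-56, 0.53), (-54, 0.52), (-52, 0.53)]
0.04 [(-76, 0.61), (-74, 0.61), (-72, 0.62), (-70, 0.61), (-68, 0.61), (-66,
[... 446 characters left out ...]
3)]
-0.106 [(-76, 0.66), (-74, 0.66), (-72, 0.64), (-70, 0.62), (-68, 0.61), (-66, 0.59), (-64, 0.56), (-62, 0.54), (-60, 0.53), (-58, 0.53), (-56, 0.53), (-54, 0.53), (-52, 0.53)]
scene
  area 706 [('top', np.float64(33.1), np.float64(-97.7)), ('foot', np.float64(-35.5), np.float64(-137.9)), ('foot', np.float64(-53.1), np.float64(-79.1)), ('top', np.float64(11.4), np.float64(-46.7))]
  area 2368 [('top', np.float64(40.1), np.float64(40.8)), ('foot', np.float64(-52.7), np.float64(34.0)), ('foot', np.float64(-55.5), np.float64(111.5)), ('top', np.float64(40.8), np.float64(117.9))]
pos [0.5398 0.0774 0.2137] yaw 42.17 tool shift mm [ 1.6  3.3 13.7] twist 0.07 F [ 0.   0.2 -1.2] gap 86.9 t 63.4
```

>>> drive_tool:
  rows:
    - [-0.03,0.031,0,0,-0.15]
    - [-0.03,0.031,0,0,-0.15]
    - [-0.03,0.031,0,0,-0.15]
    - [-0.03,0.031,0,0,-0.15]
    - [-0.03,0.031,0,0,-0.15]
    - [-0.03,0.031,0,0,-0.15]
    - [-0.031,0.031,0,0,-0.15]
    - [-0.0305,0.0325,0,0,-0.15]
    - [0,0,0,-4.35,-0.15]
    - [0,0,0,-4.3,-0.15]
    - [0,0,0.04,0,-0.15]
    - [0,0,0.04,0,-0.15]
    - [0,0,0,0,-0.15]
    - [0,0,0,0,-0.15]
    - [0,0,0,0,-0.15]
  force: 20

```text
time: 65.28
position: [0.5294, -0.2709, 0.1362]
ee_rot: [[0.633, 0.774, 0.003], [0.774, -0.633, -0.001], [0.001, 0.003, -1.0]]
wrist_force: [-0.7, 0.0, 0.1]
finger_gap: 0.0497
gripper_force: 0.0
```

```bash
python3 - <<'E'
from h import *
to(W(BOX,-.0525,-.014,.069),50.8)
E
```

```text
pos [ 0.5294 -0.2709  0.1362] yaw 50.75 tool shift mm [-0.2 -1.7 67.1] twist -0.05 F [-0.7  0.   0.1] gap 49.7 t 65.3
```

>>> drive_tool:
  rows:
    - [0,-0.0015,0.03,0,-0.15]
    - [0,0,0.025,0,-0.15]
    - [0,0,0.012,0,-0.15]
    - [0,0,0,0,1]
    - [0,0,0,0,1]
    - [0,0,0,0,1]
    - [0,0,0,0,1]
    - [0,0,0,0,1]
    - [0,0,0,0,1]
    - [0,0.01,0,0,1]
    - [0,0.02,0,0,1]
    - [0,0.02,0,0,1]
    - [0,0.02,0,0,1]
    - [0,0.02,0,0,1]
    - [0,0.014,0,0,1]
    - [0,0.004,0,0,1]
    - [0,0,0,0,1]

```text
time: 67.4
position: [0.6117, -0.3388, 0.0677]
ee_rot: [[0.633, 0.774, 0.001], [0.774, -0.633, -0.001], [0.0, 0.001, -1.0]]
wrist_force: [0.1, -0.4, 4.7]
finger_gap: 0.0148
gripper_force: 20.0
```

```bash
python3 - <<'E'
from h import *
to(W(BOX,-.0525,-.126,.07),50.8)
E
```

```text
pos [ 0.6117 -0.3388  0.0677] yaw 50.72 tool shift mm [ 0.5  3.8 -2.3] twist -0.08 F [ 0.1 -0.4  4.7] gap 14.8 t 67.4
```

>>> drive_tool:
  rows:
    - [0,0.003,0,0,1]
    - [0,0.002,0,0,1]
    - [0,0.002,0,0,1]
    - [0,0.001,0,0,1]
    - [0,0,0,0,1]

```text
time: 68.03
position: [0.615, -0.3415, 0.0675]
ee_rot: [[0.633, 0.775, -0.005], [0.775, -0.633, 0.003], [-0.001, -0.005, -1.0]]
wrist_force: [-10.2, 6.9, 13.2]
finger_gap: 0.0143
gripper_force: 20.0
```

>>> drive_tool:
  rows:
    - [0,-0.003,0,0,1]
    - [0,0,0,0,-0.15]
    - [0,0,0,0,-0.15]
    - [0,0,0,0,-0.15]
    - [0,0,-0.03,0,-0.15]
    - [0,0,-0.05,0,-0.15]
    - [0,0,-0.05,0,-0.15]
    - [-0.05,0,-0.02,0,-0.15]
    - [-0.05,0.02,0,0,-0.15]
    - [-0.05,0.03,0,0,-0.15]
    - [-0.05,0.03,0,0,-0.15]
    - [-0.05,0.03,0,0,-0.15]
    - [0,0,0,0,-0.15]
    - [0,0,0,0,-0.15]

```text
time: 69.78
position: [0.5416, -0.604, 0.2162]
ee_rot: [[0.633, 0.774, -0.0], [0.774, -0.633, 0.001], [0.001, -0.001, -1.0]]
wrist_force: [-0.3, 1.0, -0.7]
finger_gap: 0.0502
gripper_force: 0.0
```

```bash
python3 - <<'E'
from h import *
to([0,0,0])
t=cap("top"); s=cap("scene"); f=t[0]
g=cv2.cvtColor(f,cv2.COLOR_RGB2GRAY).astype(np.float32)
ref=cv2.imread("pics/top0.png",0).astype(np.float32); sref=cv2.imread("pics/scene0.png",0)
# knobs: brightest blob near expected
for n,y in(("L",.067),("R",-.127)): print(n,proj(t,W(BOX,-.052,y,.093)),proj(s,W(BOX,-.052,y,.093)))
# lid end rails: profile along y at x=0
for im,nm in((g,"now"),(ref,"start")):
  ys=np.arange(-.15,.1501,.004); uv=np.array([proj(t,W(BOX,.02,y,.068)) for y in ys],np.float32); v=cv2.remap(im,uv[None,:,0],uv[None,:,1],1)[0]
  print(nm,v[:14].round().tolist(),v[-14:].round().tolist())
print("scene");stones(s);print("top");stones(t)
d=cv2.absdiff(cv2.cvtColor(s[0],cv2.COLOR_RGB2GRAY),sref); 
for P in((.7715,-.1371),(.765,-.2)):
  a=proj(t,[*P,.03]).astype(int); print("spool top diff",cv2.absdiff(g,ref)[a[1]-14:a[1]+14,a[0]-14:a[0]+14].mean())
  a=proj(s,[*P,.03]).astype(int); print("spool scene diff",d[a[1]-12:a[1]+12,a[0]-10:a[0]+10].mean())
E
```

```text
pos [ 0.5416 -0.604   0.2162] yaw 50.73 tool shift mm [ 124.6 -801.4  217.2] twist None F [-0.3  1.  -0.7] gap 50.2 t 69.8
L [346.9826 262.833 ] [397.5206 215.0983]
R [396.2507 198.0166] [388.362  168.6412]
now [182.0, 189.0, 184.0, 98.0, 167.0, 173.0, 170.0, 173.0, 170.0, 170.0, 173.0, 175.0, 177.0, 172.0] [180.0, 177.0, 170.0, 169.0, 176.0, 179.0, 177.0, 176.0, 173.0, 193.0, 169.0, 190.0, 142.0, 107.0]
start [178.0, 186.0, 181.0, 91.0, 66.0, 66.0, 64.0, 85.0, 127.0, 172.0, 185.0, 167.0, 169.0, 169.0] [173.0, 171.0, 168.0, 179.0, 120.0, 128.0, 180.0, 190.0, 190.0, 179.0, 175.0, 186.0, 139.0, 104.0]
scene
  area 806 [('top', np.float64(42.4), np.float64(-111.6)), ('foot', np.float64(-49.4), np.float64(-121.8)), ('foot', np.float64(-53.1), np.float64(-79.1)), ('top', np.float64(39.2), np.float64(-69.6))]
  area 2378 [('top', np.float64(42.0), np.float64(41.2)), ('foot', np.float64(-52.7), np.float64(34.0)), ('foot', np.float64(-53.7), np.float64(111.9)), ('top', np.float64(40.8), np.float64(117.9))]
top
  area 806 [('top', np.float64(44.0), np.float64(-113.8)), ('foot', np.float64(-47.9), np.float64(-119.9)), ('foot', np.float64(-54.9), np.float64(-86.3)), ('top', np.float64(40.4), np.float64(-82.5))]
  area 1769 [('top', np.float64(44.8), np.float64(36.0)), ('foot', np.float64(-51.6), np.float64(34.5)), ('foot', np.float64(-55.0), np.float64(106.0)), ('top', np.float64(40.1), np.float64(108.6))]
spool top diff 3.2589285
spool scene diff 3.0541666666666667
spool top diff 3.315051
spool scene diff 3.6458333333333335
```

```bash
python3 -c "
from station import arm
print(arm.close_job())"
```

```text
the job is handed in; nothing more can be done
None
```

I handed the job in: all three stones (stone_c was absent) lean in the rack with their feet at the front stop, both lids are slid fully shut and the spools are unmoved; two stones were knocked askew mid-run, so I squared them and they now touch side by side, and the third looks about 2° off square.

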